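# Hang the washed beakers to drain and cull the crushed ones

### The arm

A 6-joint arm with a two-finger parallel gripper is mounted at the origin on the work surface. World frame = base frame: x ahead of the robot, y to its left, z up, the work surface at z = 0. Lengths are in m, angles in rad, forces in N, time in s.
With the tool pointing down it reaches from about 0.375 to 0.9 m from the base axis. Payload 3.1 kg.
Tool frame: the origin (TCP) lies midway between the tips of the shut fingers; the grasp point (between the pads) lies 19 mm behind it; z points along the fingers, y is the line along which they close (so a half turn about z gives the same grasp; the last joint's range is limited). The gripper opens to 85 mm and grips with 20 to 120 N. Pads are 22 mm wide; open, the fingers measure 114 mm over their backs; the gripper's body (76 mm by 85 mm) begins 54 mm behind the grasp point. The pads swing forward as they close: fully open they stand 13 mm farther back than shut.
Start: joints at [0.985, 0.527, 1.433, -0, 1.181, -0.178], TCP at [0.248, 0.574, 0.231] pointing down, gripper open.
Joint ranges: [-3.08, 3.08], [-0.75, 2.2], [0.22, 2.44], [-1.43, 4.57], [0, 2.65], [-2.85, 2.85]. Speed limits (rad/s): [2.79, 2.79, 3.14, 3.14, 3.14, 3.14].

### API

Orientations are given as a unit quaternion [x, y, z, w].
In Python, from station import manip gives the robot as it stands.
- The arm moves only by the tool step_arm, never from a script. Its argument "targets" is text: rows parted by semicolons, each of 4 numbers parted by spaces: the shift along the tool's x, y, z in mm, then the turn about the tool's z in degrees. A call has 1 to 12 rows; each row is the pose to reach, as a shift and turn from the pose commanded when the call began, along the tool's axes at that moment; what a row does not reach only later rows make up. A row lasts 1/10 s, in which the tool goes at most 50 mm and 8.59 degrees, less where a joint would pass 70% of its speed; a pose out of reach is approached as far as the arm can. A call with a gripper value outside its range is refused whole. "gripper" is the closure, from 0 (fully open) to 1 (shut), set as the call begins (left out, the last holds). The fingers move at their own pace and stop on an object; "squeeze" is the grip in N (left out, the last holds). Time passes only in rows, so rows that repeat a pose let the fingers close. It gives the time, the measured TCP pose, the force, the opening and the grip force at its end, in the units of the state.
- manip.sense(): the state, without advancing time (a new reading comes with each control period).
- manip.snapshot(name): name is "scene" or "top" or "wrist"; returns the picture (384x512x3 uint8, red, green, blue); there is no depth.
- manip.get_calibration(name): a dict with "fov_y" (degrees; the focal length in pixels is half the picture's height over the tangent of half this angle, whatever the lens; pixels are square), "cx", "cy" (the principal point, pixels), "k1" (the pictures are not rectified: a ray, as slopes to the right and down, at radius r is drawn at 1 + k1 r^2 times it, then the intrinsics apply), "extrinsics" (4x4, takes a point from camera to world coordinates); the wrist camera has in their place "tool_from_camera" (4x4, takes a point from camera to tool coordinates, whose origin is the TCP and whose axes are the flange's). Camera axes: x right, y down, z forward; pixel columns grow to the right and rows downward; lengths in m; the calibration is good to about 2 mm. A picture is of the moment at which its call begins: read the wrist's pose just before it. get_calibration takes no time and is no camera call.
- manip.sign_off(): hands the job in; it is judged then, once.
Trained networks look in the newest picture that a camera, given by its name, has taken for a name from the list of things; names that differ only in an ending like _2 or _b are one class to them, and where a whole thing is asked for, a point or a joint stands for the part that bears it (a point fixed in the world has none). Each returns a list of dicts, best first, with "p" (0 to 1); they miss things now and then, are a little off and sometimes report something else, mostly with a low value. They report only what shows in the picture. A call takes as long as a camera call.
- manip.recognise(camera, query): "position" ([column, row] in pixels, amid what is visible of it).
- manip.masks_of(camera, query): "pixels" (384x512 bool, what is visible of it) and "position" ([column, row] in pixels, amid what is visible of it).
- manip.mark_of(camera, query): "position" ([column, row] in pixels: a listed point, or the origin of a listed thing).
The state is a dict: "t": time; "q": joint angles; "qd": joint speeds; "tau": joint torques, N m; "tcp_pos": TCP position; "tool_rot": TCP orientation; "force": force on the tool from outside, world axes, zero at the start; "ft_torque": the same for the moment, N m; "finger_gap": opening from 0.0 (shut) to 1.0 (fully open); "gripper_force": force on a finger pad.
Only numpy, scipy, OpenCV 4.12 (cv2) and the standard library are available. Lean on these libraries where they do the work, as an engineer would, in place of code of your own. Each camera call takes 0.05 s, during which the arm holds its last target. There are 200 camera calls.

### The job

First push the drip tray fully home under the draining rack. Then clear the washed steel beakers off the rubber mat: hang every sound round beaker mouth-down on a peg of its own, slipped on all the way so that it rests on the peg's tip, and put every crushed, out-of-round beaker in the shallow steel pan for scrap. Leave everything else where it is.

Things in the scene. Friction and masses are not known exactly. Their poses are not given: they have to be found in the camera images.
- rack: Two-sided draining rack of bright steel tube, fixed, 312 mm long (own x) and 230 mm wide (own y): two end frames carry a spine 100 mm above the counter, with three pegs leaning out to its own +y side and three to its own -y side. Origin on the counter under its middle. It stands straight ahead of the robot, own x pointing away from the robot (yaw varies a little), with the mat on one side and the pan on the other, either way round.
- drip_tray (a joint): How far the shallow drip tray under the rack is pulled out sideways, towards the rack's own -y, in m: 0 = fully home against its stop, 0.06 = furthest out. Slides with about 2 N of friction; starts 0.025 to 0.045 out.
- tray_front (a point): Centre of the outer face of the drip tray's upright front plate, which faces the rack's own -y; plate 130 mm wide (along the rack's x), 4 mm thick, its top 50 mm and its foot 5 mm above the counter, this point 28 mm up. Moves with the tray; when home it lies at own y = -0.114 of the rack. Push it towards the rack's own +y.
- bar_mat: Flat black ribbed rubber mat, 320 x 250 x 4 mm, fixed; origin under its centre. The washed beakers stand on it, mouth-down.
- scrap_pan: Open steel pan (GN 1/4), fixed, 265 mm (own x) x 162 mm (own y) outside, 65 mm high, walls and floor 3 mm; origin under its centre. For the crushed beakers.
- peg1: Draining peg on the rack's own +y side, near the robot: round steel rod 14 mm in diameter with a rounded black tip, 86 mm long, fixed to the spine; origin at its root, own z runs up along the peg to the tip at own z = 0.086; it leans 40 degrees from vertical, outwards. The three pegs of a side are parallel, 95 mm apart along the rack's x; own x of each peg is the rack's x, and own +y points to the peg's underside.
- peg2: Draining peg on the rack's own +y side, middle: round steel rod 14 mm in diameter with a rounded black tip, 86 mm long, fixed to the spine; origin at its root, own z runs up along the peg to the tip at own z = 0.086; it leans 40 degrees from vertical, outwards. The three pegs of a side are parallel, 95 mm apart along the rack's x; own x of each peg is the rack's x, and own +y points to the peg's underside.
- peg3: Draining peg on the rack's own +y side, far from the robot: round steel rod 14 mm in diameter with a rounded black tip, 86 mm long, fixed to the spine; origin at its root, own z runs up along the peg to the tip at own z = 0.086; it leans 40 degrees from vertical, outwards. The three pegs of a side are parallel, 95 mm apart along the rack's x; own x of each peg is the rack's x, and own +y points to the peg's underside.
- peg4: Draining peg on the rack's own -y side, near the robot: round steel rod 14 mm in diameter with a rounded black tip, 86 mm long, fixed to the spine; origin at its root, own z runs up along the peg to the tip at own z = 0.086; it leans 40 degrees from vertical, outwards. The three pegs of a side are parallel, 95 mm apart along the rack's x; own x of each peg is the rack's x, and own -y points to the peg's underside.
- peg5: Draining peg on the rack's own -y side, middle: round steel rod 14 mm in diameter with a rounded black tip, 86 mm long, fixed to the spine; origin at its root, own z runs up along the peg to the tip at own z = 0.086; it leans 40 degrees from vertical, outwards. The three pegs of a side are parallel, 95 mm apart along the rack's x; own x of each peg is the rack's x, and own -y points to the peg's underside.
- peg6: Draining peg on the rack's own -y side, far from the robot: round steel rod 14 mm in diameter with a rounded black tip, 86 mm long, fixed to the spine; origin at its root, own z runs up along the peg to the tip at own z = 0.086; it leans 40 degrees from vertical, outwards. The three pegs of a side are parallel, 95 mm apart along the rack's x; own x of each peg is the rack's x, and own -y points to the peg's underside.
- cup1_mid (a point): Sound beaker (may be absent): plain straight-walled stainless steel beaker, round, 64 mm in diameter (67 mm over the rolled rim), 76 mm tall, about 100 to 155 g, wall 3 mm, end 4 mm thick. Starts mouth-down on the mat. This point is its centre, 38 mm from either end; own z points from the mouth to the closed end (up, at the start).
- cup1_seat (a point): Centre of the inner face of cup1's closed end, 34 mm from its middle along own z. Hung and seated, the beaker's upper wall lies along its peg and this face rests on the peg's tip, so this point ends about 20 mm beside the tip, on the lower side.
- cup2_mid (a point): Sound beaker (may be absent): plain straight-walled stainless steel beaker, round, 64 mm in diameter (67 mm over the rolled rim), 76 mm tall, about 100 to 155 g, wall 3 mm, end 4 mm thick. Starts mouth-down on the mat. This point is its centre, 38 mm from either end; own z points from the mouth to the closed end (up, at the start).
- cup2_seat (a point): Centre of the inner face of cup2's closed end, 34 mm from its middle along own z. Hung and seated, the beaker's upper wall lies along its peg and this face rests on the peg's tip, so this point ends about 20 mm beside the tip, on the lower side.
- cup3_mid (a point): Sound beaker (may be absent): plain straight-walled stainless steel beaker, round, 64 mm in diameter (67 mm over the rolled rim), 76 mm tall, about 100 to 155 g, wall 3 mm, end 4 mm thick. Starts mouth-down on the mat. This point is its centre, 38 mm from either end; own z points from the mouth to the closed end (up, at the start).
- cup3_seat (a point): Centre of the inner face of cup3's closed end, 34 mm from its middle along own z. Hung and seated, the beaker's upper wall lies along its peg and this face rests on the peg's tip, so this point ends about 20 mm beside the tip, on the lower side.
- cup4_mid (a point): Sound beaker (may be absent): plain straight-walled stainless steel beaker, round, 64 mm in diameter (67 mm over the rolled rim), 76 mm tall, about 100 to 155 g, wall 3 mm, end 4 mm thick. Starts mouth-down on the mat. This point is its centre, 38 mm from either end; own z points from the mouth to the closed end (up, at the start).
- cup4_seat (a point): Centre of the inner face of cup4's closed end, 34 mm from its middle along own z. Hung and seated, the beaker's upper wall lies along its peg and this face rests on the peg's tip, so this point ends about 20 mm beside the tip, on the lower side.
- bent1_mid (a point): Crushed beaker (may be absent), same steel and 74 mm tall, about 100 to 155 g, its mouth trodden flat: mouth oval 80 mm along own x by 38 mm along own y, closed end almost round (67 x 61 mm). Starts mouth-down on the mat, so the closed end is up. This point is its centre, 37 mm from either end; own z points to the closed end. At mid-height it is 73 x 50 mm.
- bent2_mid (a point): Crushed beaker (may be absent), same steel, 68 mm tall, about 100 to 155 g, its closed end trodden flat: closed end oval 80 mm along own x by 38 mm along own y, mouth nearly round (70 x 58 mm). Starts mouth-down on the mat, so the closed end is up. This point is its centre, 34 mm from either end; own z points to the closed end. At mid-height it is 75 x 48 mm.

How it is judged:
By the outcome, as a careful person would: the job done as asked, in the order asked, and still so for the second after the job is handed in, with the robot touching nothing.
Of cup1, cup2, cup3, cup4 only 3 to 4 are there at a start; the rules pass over those that are not, and their reading is None.
Of bent1, bent2 only 1 to 2 are there at a start; the rules pass over those that are not, and their reading is None.
At some moment in a run one of cup1, cup2, cup3, cup4 may be knocked a few centimetres aside while the robot is not near it.
It also fails if it takes over 210 s, if anything falls off the work surface, if the arm or the gripper's body presses on something with over 40 N, if the wrist force passes 120 N, or if a joint passes its speed limit or range.

## Working session

There is one attempt and no reset: what is moved stays moved. The work goes in short steps, Python scripts to look and compute and a tool call to move; the robot and the scene stay as the last step left them, time stands still between calls to the robot, and variables do not carry over. Pictures are saved under pics/ and viewed, at most 14 in all, crops included, and the job is handed in when it is done.

Besides the shell and the picture viewer there is one more tool, called after "Request:" as name(argument=value, ...), one argument or row to a line, values as JSON. step_arm: Moves the arm, as the interface text tells. Its arguments: {"type":"object","properties":{"targets":{"type":"string"},"gripper":{"type":"number"},"squeeze":{"type":"number"}},"required":["targets"]}

```bash
mkdir -p pics; ls; cat > h.py <<'E'
import numpy as np, cv2
from scipy.spatial.transform import Rotation as R
from station import manip
def ray(cam,px,T=None):
    c=manip.get_calibration(cam); f=192/np.tan(np.radians(c['fov_y'])/2)
    d=np.array([(px[0]-c['cx'])/f,(px[1]-c['cy'])/f]); u=d.copy()
    for _ in range(20): u=d/(1+c['k1']*(u@u))
    if T is None: T=camT(cam)
    v=T[:3,:3]@np.array([u[0],u[1],1]); return T[:3,3],v
def camT(cam):
    c=manip.get_calibration(cam)
    if 'extrinsics' in c: return np.array(c['extrinsics'])
    s=manip.sense(); T=np.eye(4); T[:3,:3]=R.from_quat(s['tool_rot']).as_matrix(); T[:3,3]=s['tcp_pos']
    return T@np.array(c['tool_from_camera'])
def at_z(cam,px,z,T=None):
    o,v=ray(cam,px,T); return o+v*(z-o[2])/v[2]
def proj(cam,P,T=None):
    c=manip.get_calibration(cam); f=192/np.tan(np.radians(c['fov_y'])/2)
    if T is None: T=camT(cam)
    p=T[:3,:3].T@(np.array(P)-T[:3,3]); u=p[:2]/p[2]; u=u*(1+c['k1']*(u@u)); return [u[0]*f+c['cx'],u[1]*f+c['cy']]
def tri(obs):
    A=np.zeros((3,3));b=np.zeros(3)
    for o,v in obs:
        v=v/np.linalg.norm(v);M=np.eye(3)-np.outer(v,v);A+=M;b+=M@o
    return np.linalg.solve(A,b)
def snap(cam,name):
    im=manip.snapshot(cam); cv2.imwrite(f'pics/{name}.png',im[:,:,::-1]); return im
E
python3 - <<'E'
from h import *
np.set_printoptions(precision=3,suppress=True)
s=manip.sense();print(s)
for c in ['scene','top','wrist']: print(c,manip.get_calibration(c))
for c in ['scene','top']:
    im=snap(c,c+'0')
    for q in ['cup1_mid','bent1_mid','bent2_mid','rack','bar_mat','scrap_pan','tray_front','peg1','peg2','peg3','peg4','peg5','peg6']:
        print(c,q,[(np.round(d['position'],1).tolist(),round(d['p'],2)) for d in manip.mark_of(c,q)])
a=cv2.imread('pics/scene0.png');b=cv2.imread('pics/top0.png')
E
```

```text
pics
{'t': 0.0, 'q': array([ 0.984,  0.528,  1.434,  0.   ,  1.181, -0.179]), 'qd': array([ 0.   , -0.001,  0.   ,  0.   ,  0.001,  0.001]), 'tau': array([ -0.001, -44.235, -17.802,  -0.   ,   0.008,  -0.   ]), 'tcp_pos': array([0.247, 0.573, 0.23 ]), 'tool_rot': array([ 0.202,  0.979, -0.001, -0.   ]), 'force': array([-0.011,  0.399,  0.07 ]), 'ft_torque': array([0.02 , 0.033, 0.01 ]), 'gripper_force': 0.0, 'finger_gap': 1.0042932959520534}
scene {'fov_y': 46.12027396608815, 'cx': 264.49395977569196, 'cy': 184.54958346702733, 'k1': 0.00933744171107016, 'extrinsics': array([[ 0.184,  0.827, -0.532,  1.192],
       [ 0.983, -0.159,  0.093, -0.106],
       [-0.008, -0.54 , -0.842,  1.081],
       [ 0.   ,  0.   ,  0.   ,  1.   ]])}
top {'fov_y': 43.08231308299553, 'cx': 251.8133008430208, 'cy': 191.94866017240653, 'k1': 0.06545079269922602, 'extrinsics': array([[-0.001, -0.987,  0.163,  0.349],
       [-1.   ,  0.002,  0.002, -0.016],
       [-0.002, -0.163, -0.987,  1.384],
       [ 0.   ,  0.   ,  0.   ,  1.   ]])}
wrist {'fov_y': 66.1434158881977, 'cx': 258.9405040135943, 'cy': 194.
[... 2182 characters left out ...]
 peg3 [([253.8, 155.7], 0.7), ([243.6, 152.7], 0.69), ([250.3, 189.7], 0.64), ([300.6, 197.8], 0.54), ([238.6, 223.3], 0.51), ([238.2, 186.7], 0.5), ([248.9, 225.0], 0.47)]
top peg4 [([253.8, 155.7], 0.7), ([243.6, 152.7], 0.69), ([250.3, 189.7], 0.64), ([300.6, 197.8], 0.54), ([238.6, 223.3], 0.51), ([238.2, 186.7], 0.5), ([248.9, 225.0], 0.47)]
top peg5 [([253.8, 155.7], 0.7), ([243.6, 152.7], 0.69), ([250.3, 189.7], 0.64), ([300.6, 197.8], 0.54), ([238.6, 223.3], 0.51), ([238.2, 186.7], 0.5), ([248.9, 225.0], 0.47)]
top peg6 [([253.8, 155.7], 0.7), ([243.6, 152.7], 0.69), ([250.3, 189.7], 0.64), ([300.6, 197.8], 0.54), ([238.6, 223.3], 0.51), ([238.2, 186.7], 0.5), ([248.9, 225.0], 0.47)]
```

```bash
python3 - <<'E'
import cv2,numpy as np
a=cv2.imread('pics/scene0.png');b=cv2.imread('pics/top0.png')
a=cv2.resize(a[70:270,80:480],(800,400)); b=cv2.resize(b[110:300,60:440],(800,400))
cv2.imwrite('pics/v1.png',b); cv2.imwrite('pics/v2.png',a)
E
```

```text
(no output)
```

View pics/v1.png

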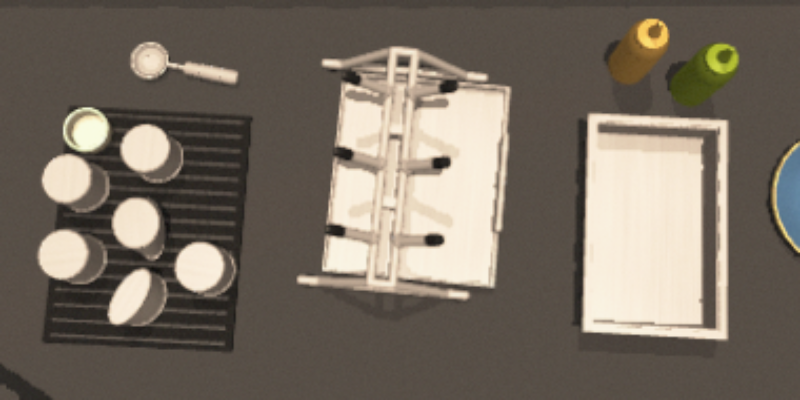

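View pics/v2.png

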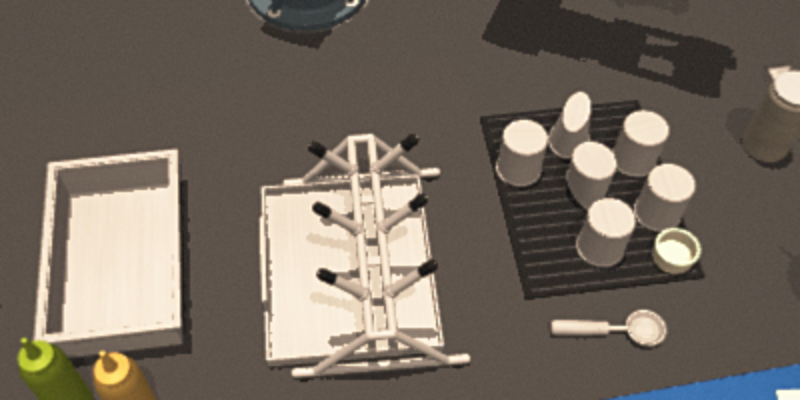

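```bash
python3 - <<'E'
from h import *
np.set_printoptions(precision=3,suppress=True)
st,tt=[(267.2,157.0),(269.9,183.9),(257.6,184.5),(255.3,154.4),(262.6,216.4),(271.5,214.0)],[(253.8,155.7),(243.6,152.7),(250.3,189.7),(238.6,223.3),(238.2,186.7),(248.9,225.0)]
print('pegs scene');[print(at_z('scene',p,.1)[:2]) for p in st]
print('pegs top');[print(at_z('top',p,.1)[:2]) for p in tt]
print('rack',at_z('top',(250.2,194),0),at_z('scene',(264.5,205.3),0))
print('tray',tri([ray('top',(296.4,197.2)),ray('scene',(211.9,204.2))]),at_z('top',(296.4,197.2),.028),at_z('scene',(211.9,204.2),.028))
print('pan',at_z('top',(365.7,220.4),0),at_z('scene',(141.4,198.5),0))
print('mat',at_z('top',(129.9,217),0),at_z('scene',(372.5,163.8),0))
f=lambda x,y:(60+x/2.105,110+y/2.105)
g=lambda x,y:(80+x/2,70+y/2)
for n,t,s,z in [('A',(67,177),(645,130),.08),('B',(146,146),(610,219),.08),('C',(66,255),(669,184),.08),('D',(200,266),(525,138),.08),('bent1',(135,221),(594,160),.078),('bent2',(132,294),(577,111),.072)]:
    print(n,at_z('top',f(*t),z)[:2],at_z('scene',g(*s),z)[:2])
print('pegtips');
for t in [(352,80),(449,88),(344,154),(441,162),(336,231),(434,240)]: print(at_z('top',f(*t),.161)[:2])
for s in [(316,151),(408,143),(322,210),(417,203),(327,275),(428,269)]: print(at_z('scene',g(*s),.161)[:2])
E
```

```text
pegs scene
[0.487 0.026]
[0.572 0.017]
[ 0.568 -0.015]
[ 0.472 -0.004]
[ 0.663 -0.019]
[0.66  0.004]
pegs top
[ 0.661 -0.019]
[0.669 0.009]
[ 0.567 -0.009]
[0.477 0.022]
[0.576 0.023]
[ 0.473 -0.006]
rack [ 0.572 -0.009  0.   ] [0.576 0.001 0.   ]
tray [ 0.559 -0.14   0.023] [ 0.558 -0.139  0.028] [ 0.561 -0.141  0.028]
pan [ 0.495 -0.337  0.   ] [ 0.489 -0.333  0.   ]
mat [0.506 0.334 0.   ] [0.497 0.337 0.   ]
A [0.559 0.418] [0.469 0.419]
B [0.6  0.32] [0.604 0.321]
C [0.459 0.414] [0.564 0.418]
D [0.445 0.245] [0.451 0.248]
bent1 [0.503 0.33 ] [0.505 0.332]
bent2 [0.41  0.331] [0.411 0.339]
pegtips
[0.666 0.05 ]
[ 0.656 -0.069]
[0.574 0.059]
[ 0.564 -0.059]
[0.48  0.068]
[ 0.469 -0.05 ]
[ 0.48  -0.049]
[0.49 0.07]
[ 0.572 -0.056]
[0.584 0.061]
[ 0.664 -0.064]
[0.678 0.054]
```

```bash
cat >> h.py <<'E'
def to(x,y,z,phi=None):
    s=manip.sense(); M=R.from_quat(s['tool_rot']).as_matrix()
    ph=np.degrees(np.arctan2(M[1,1],M[0,1]))
    d=M.T@(np.array([x,y,z])-s['tcp_pos'])*1000
    print('to',(x,y,z),'shift',d.round(1),'turn',None if phi is None else round(-(phi-ph),1),'| phi now',round(ph,1),'tcp',s['tcp_pos'].round(4),'F',s['force'].round(1),'t',round(s['t'],2),'gap',round(s['finger_gap'],2))
RC=np.array([.573,.001]); YAW=np.radians(-5.2); RX=np.array([np.cos(YAW),np.sin(YAW)]); RY=np.array([-RX[1],RX[0]])
def rk(x,y): return RC+x*RX+y*RY
E
python3 - <<'E'
from h import *
p=rk(0,-.18); to(p[0],p[1],.231,84.8)
E
```

```text
to (np.float64(0.5566861355643995), np.float64(-0.17825919175087465), 0.231) shift [-5.818e+02 -5.678e+02  3.000e-01] turn -18.2 | phi now 66.6 tcp [0.2478 0.5737 0.2313] F [ 0.7 -0.4  0.5] t 1.4 gap 1.0
```

Request:
step_arm(
  targets="-582 -568 0 -18;-582 -568 0 -18;-582 -568 0 -18;-582 -568 0 -18;-582 -568 0 -18;-582 -568 0 -18;-582 -568 0 -18;-582 -568 0 -18;-582 -568 0 -18;-582 -568 0 -18;-582 -568 0 -18;-582 -568 0 -18",
  gripper=1,
  squeeze=40,
)

```text
t: 2.6
tcp_pos: [0.4757, 0.0185, 0.2317]
tool_rot: [0.047, 0.999, 0.0, 0.0]
force: [1.0, 0.8, 0.1]
finger_gap: -0.001
gripper_force: 0.0
```

```bash
python3 - <<'E'
from h import *
p=rk(0,-.18); to(p[0],p[1],.231,84.8)
E
```

```text
to (np.float64(0.5566861355643995), np.float64(-0.17825919175087465), 0.231) shift [ -99.1 -188.3    0.7] turn -0.2 | phi now 84.6 tcp [0.4757 0.0185 0.2317] F [1.  0.8 0.1] t 2.6 gap -0.0
```

Request:
step_arm(
  targets="-99 -188 0;-99 -188 0",
)

```text
schema error: expected 4 numbers
```

Request:
step_arm(
  targets="-99 -188 0 0;-99 -188 0 0;-99 -188 0 0;-99 -188 0 0;-99 -188 0 0;-99 -188 0 0;-99 -188 0 0",
)

```text
t: 3.3
tcp_pos: [0.5551, -0.1746, 0.2309]
tool_rot: [0.047, 0.999, 0.001, -0.001]
force: [-0.0, -0.1, -0.2]
finger_gap: -0.0
gripper_force: 0.0
```

```bash
python3 - <<'E'
from h import *
p=rk(0,-.18); to(p[0],p[1],.018,84.8)
E
```

```text
to (np.float64(0.5566861355643995), np.float64(-0.17825919175087465), 0.018) shift [ -2.3  -3.8 212.9] turn -0.2 | phi now 84.6 tcp [ 0.5551 -0.1746  0.2309] F [-0.  -0.1 -0.2] t 3.3 gap -0.0
```

Request:
step_arm(
  targets="-2 -4 50 0;-2 -4 100 0;-2 -4 150 0;-2 -4 190 0;-2 -4 210 0;-2 -4 210 0;-2 5 210 0;-2 14 210 0;-2 22 210 0;-2 30 210 0;-2 30 210 0",
)

```text
t: 4.4
tcp_pos: [0.5612, -0.1447, 0.0223]
tool_rot: [0.046, 0.999, 0.0, 0.0]
force: [-0.2, -0.6, -0.7]
finger_gap: -0.001
gripper_force: 0.0
```

```bash
python3 - <<'E'
from h import *
np.set_printoptions(precision=3,suppress=True)
p=rk(0,-.1285); to(p[0],p[1],.018,84.8)
s=manip.sense(); print('local y',(s['tcp_pos'][:2]-RC)@RY)
snap('top','t1');snap('scene','s1')
for c in ['top','scene']:
  for d in manip.mark_of(c,'tray_front'): print(d['p'],(at_z(c,d['position'],.028)[:2]-RC)@RY)
E
```

```text
to (np.float64(0.5613537134445852), np.float64(-0.1269711452221522), 0.018) shift [ 1.5 17.7  4.3] turn -0.1 | phi now 84.7 tcp [ 0.561 -0.145  0.022] F [-0.2 -0.6 -0.7] t 4.4 gap -0.0
local y -0.1461733648353253
0.72 -0.12585879658671204
0.69 0.3296682398315715
```

Request:
step_arm(
  targets="0 6 4 0;0 11 4 0;0 15 4 0;0 18 4 0;0 18 4 0",
)

```text
t: 5.1
tcp_pos: [0.5622, -0.1274, 0.0172]
tool_rot: [0.047, 0.999, 0.0, -0.0]
force: [-0.4, -0.3, 0.8]
finger_gap: 0.001
gripper_force: 0.0
```

Request:
step_arm(
  targets="0 2 0 0;0 4 0 0;0 4 0 0",
)

```text
t: 5.4
tcp_pos: [0.5625, -0.1246, 0.0172]
tool_rot: [0.046, 0.999, -0.0, -0.0]
force: [-0.9, -3.7, -1.9]
finger_gap: 0.0
gripper_force: 1.8
```

Request:
step_arm(
  targets="0 3 0 0;0 5 0 0;0 5 0 0",
)

```text
t: 5.7
tcp_pos: [0.5626, -0.1244, 0.0173]
tool_rot: [0.045, 0.999, -0.003, -0.0]
force: [-7.2, -19.8, -1.4]
finger_gap: -0.004
gripper_force: 10.2
```

Request:
step_arm(
  targets="0 3 0 0;0 5 0 0;0 5 0 0",
)

```text
t: 6.0
tcp_pos: [0.5627, -0.1243, 0.0174]
tool_rot: [0.044, 0.999, -0.007, -0.001]
force: [-12.2, -36.8, -3.2]
finger_gap: -0.0
gripper_force: 18.6
```

Request:
step_arm(
  targets="0 -10 0 0;0 -30 0 0;0 -50 0 0;0 -60 -10 0;0 -60 -50 0;0 -60 -100 0;0 -60 -150 0;0 -60 -200 0;0 -60 -250 0;0 -60 -260 0;0 -60 -260 0",
  gripper=0,
)

```text
t: 7.1
tcp_pos: [0.5593, -0.1736, 0.2805]
tool_rot: [0.046, 0.999, -0.001, 0.003]
force: [0.2, 0.8, -0.6]
finger_gap: 1.001
gripper_force: 0.0
```

```bash
python3 - <<'E'
from h import *
np.set_printoptions(precision=3,suppress=True)
snap('top','t2');snap('scene','s2')
for c in ['top','scene']:
  for d in manip.mark_of(c,'tray_front')+manip.recognise(c,'tray_front'): print(c,d['p'],(at_z(c,d['position'],.028)[:2]-RC)@RY)
# over bent1/bent2: view point
to(.52,.20,.27,-5.2)
E
```

```text
top 0.77 -0.12383869412269327
top 0.68 -0.0029494199784498992
top 0.63 0.2467642587191564
top 0.87 0.019600861262048894
top 0.5 -0.0379352712108991
scene 0.64 -0.10510073435988086
scene 0.71 0.000641618636714616
to (0.52, 0.2, 0.27) shift [ 72.  368.2   6.1] turn 89.8 | phi now 84.6 tcp [ 0.557 -0.173  0.275] F [-0.7 -0.7 -0.7] t 7.4 gap 1.0
```

```bash
python3 - <<'E'
from h import *
to(.505,.36,.27,-5.2)
E
```

```text
to (0.505, 0.36, 0.27) shift [101.8 526.1   6.5] turn 89.8 | phi now 84.6 tcp [ 0.5572 -0.1734  0.2751] F [-0.7 -0.7 -0.7] t 7.4 gap 1.0
```

Request:
step_arm(
  targets="102 526 0 90;102 526 0 90;102 526 0 90;102 526 0 90;102 526 0 90;102 526 0 90;102 526 0 90;102 526 0 90;102 526 0 90;102 526 0 90;102 526 0 90;102 526 0 90",
)

```text
t: 8.6
tcp_pos: [0.5045, 0.3625, 0.2756]
tool_rot: [0.74, 0.673, -0.001, -0.001]
force: [0.5, -0.4, -0.2]
finger_gap: 0.999
gripper_force: 0.0
```

```bash
python3 - <<'E'
from h import *
np.set_printoptions(precision=3,suppress=True)
to(.505,.36,.27,-5.2)
T=camT('wrist'); im=snap('wrist','w1')
for q,z in [('cup1_mid',.042),('bent1_mid',.041),('bent2_mid',.038)]:
  for d in manip.mark_of('wrist',q): print(q,round(d['p'],2),np.round(d['position']),at_z('wrist',d['position'],z,T)[:2])
E
```

```text
to (0.505, 0.36, 0.27) shift [-2.5  0.8  5.6] turn -0.2 | phi now -5.4 tcp [0.504 0.362 0.276] F [ 0.5 -0.4 -0.2] t 8.6 gap 1.0
cup1_mid 0.23 [223. 256.] [0.44  0.233]
bent1_mid 0.6 [261. 191.] [0.503 0.325]
bent2_mid 0.75 [188. 188.] [0.406 0.336]
```

View pics/w1.png

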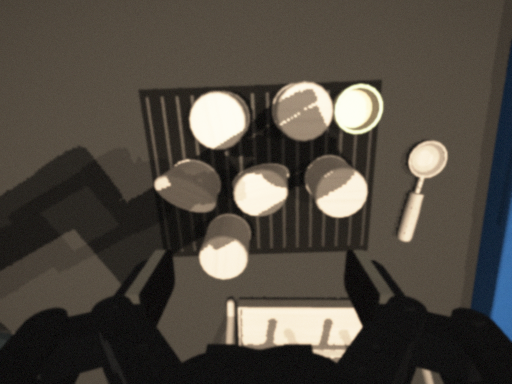

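```bash
python3 - <<'E'
from h import *
np.set_printoptions(precision=3,suppress=True)
for n,p in dict(A=(304,111),B=(340,193),C=(217,120),D=(224,260)).items(): print(n,at_z('wrist',p,.08)[:2])
to(.447,.246,.10,-5.2)
E
```

```text
A [0.56 0.42]
B [0.599 0.322]
C [0.463 0.42 ]
D [0.449 0.244]
to (0.447, 0.246, 0.1) shift [-117.6  -47.2  176.1] turn -0.1 | phi now -5.3 tcp [0.505 0.359 0.276] F [ 0.1 -0.  -0.1] t 8.8 gap 1.0
```

Request:
step_arm(
  targets="-117 -45 20 0;-117 -45 60 0;-117 -45 110 0;-117 -45 110 0;-117 -45 150 0;-117 -45 190 0;-117 -45 230 0;-117 -45 249 0;-117 -45 249 0",
)

```text
t: 9.7
tcp_pos: [0.4482, 0.2447, 0.0256]
tool_rot: [0.74, 0.673, -0.003, -0.001]
force: [-0.5, -0.3, 0.3]
finger_gap: 0.996
gripper_force: 0.0
```

Request:
step_arm(
  targets="0 0 0 0;0 0 0 0;0 0 0 0;0 0 0 0;0 0 0 0;0 0 0 0",
  gripper=1,
  squeeze=40,
)

```text
t: 10.3
tcp_pos: [0.4511, 0.2472, 0.0296]
tool_rot: [0.739, 0.673, 0.001, 0.001]
force: [0.2, -1.7, 7.7]
finger_gap: 0.746
gripper_force: 44.7
```

Request:
step_arm(
  targets="0 0 -50 0;0 0 -100 0;0 0 -150 0;0 0 -190 0;0 0 -190 0",
)

```text
t: 10.8
tcp_pos: [0.4537, 0.2483, 0.2242]
tool_rot: [0.739, 0.673, 0.006, 0.003]
force: [0.4, 0.1, -1.2]
finger_gap: 0.748
gripper_force: 45.4
```

```bash
python3 - <<'E'
from h import *
np.set_printoptions(precision=3,suppress=True)
p=rk(-.095,.04); to(p[0],p[1],.216,-5.2)
T=camT('wrist'); snap('wrist','w2')
s=manip.sense();print(s['finger_gap'],s['gripper_force'],s['tcp_pos'])
for d in manip.mark_of('wrist','peg1'): print(round(d['p'],2),np.round(d['position']),at_z('wrist',d['position'],.1,T)[:2])
E
```

```text
to (np.float64(0.482016285339394), np.float64(0.04944547106342793), 0.216) shift [-195.4   46.6    7.8] turn -0.1 | phi now -5.3 tcp [0.454 0.248 0.224] F [ 0.4  0.1 -1.2] t 10.8 gap 0.75
0.7478884163879796 45.31146693974733 [0.452 0.248 0.221]
0.79 [378. 368.] [0.572 0.018]
```

```bash
python3 - <<'E'
from h import *
p=rk(-.095,.13); to(p[0],p[1],.23,-5.2)
E
```

```text
to (np.float64(0.49017321755719423), np.float64(0.1390750669388653), 0.23) shift [-103.8   50.   -10.8] turn -0.1 | phi now -5.3 tcp [0.45   0.2471 0.2192] F [ 0.3 -0.2 -1.3] t 10.9 gap 0.75
```

Request:
step_arm(
  targets="-50 25 -10 0;-103 50 -13 0;-103 50 -13 0;-103 50 -13 0",
)

```text
t: 11.3
tcp_pos: [0.49, 0.1378, 0.2295]
tool_rot: [0.741, 0.672, -0.001, -0.001]
force: [-0.3, 0.6, -1.1]
finger_gap: 0.744
gripper_force: 45.3
```

```bash
python3 - <<'E'
from h import *
np.set_printoptions(precision=3,suppress=True)
p=rk(-.095,.04); to(p[0],p[1],.23,-5.2)
T=camT('wrist'); snap('wrist','w3')
for d in manip.mark_of('wrist','peg1'): print(round(d['p'],2),np.round(d['position']),at_z('wrist',d['position'],.1,T)[:2])
E
```

```text
to (np.float64(0.482016285339394), np.float64(0.04944547106342793), 0.23) shift [-88.7   0.7  -0.5] turn -0.4 | phi now -5.6 tcp [0.49  0.138 0.23 ] F [-0.3  0.6 -1.1] t 11.3 gap 0.74
0.85 [440. 288.] [0.67  0.006]
```

View pics/w3.png

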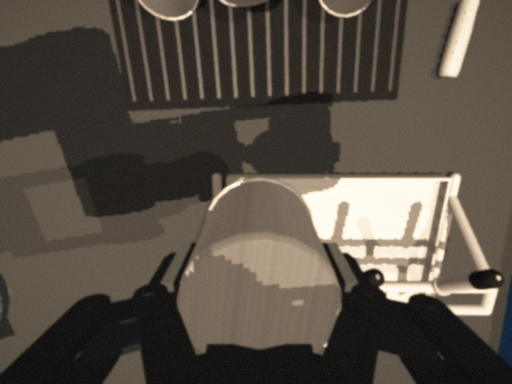

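```bash
python3 - <<'E'
from h import *
np.set_printoptions(precision=4,suppress=True)
for p in [(487,279),(376,277)]:
    q=at_z('wrist',p,.158)[:2]; print(q,(q-RC)@RX,(q-RC)@RY)
E
```

```text
[0.6696 0.0598] 0.09089926334165956 0.06729615281089334
[0.5794 0.0693] 0.00022379630735196773 0.0686266736649761
```

```bash
python3 - <<'E'
from h import *
p=rk(-.094,.049); to(p[0],p[1],.19,-5.2)
E
```

```text
to (np.float64(0.48382786295978997), np.float64(0.05831779807077388), 0.19) shift [-81.7   2.9  39.6] turn -0.2 | phi now -5.4 tcp [0.4888 0.1399 0.2296] F [ 0.1  1.8 -0.4] t 11.4 gap 0.75
```

Request:
step_arm(
  targets="-40 1 0 0;-81 2 0 0;-81 2 0 0;-81 2 0 0;-81 2 20 0;-81 2 40 0;-81 2 55 0;-81 2 65 0;-81 2 65 0",
)

```text
t: 12.3
tcp_pos: [0.4835, 0.0605, 0.1649]
tool_rot: [0.739, 0.674, -0.001, -0.001]
force: [-0.6, 0.2, -0.3]
finger_gap: 0.749
gripper_force: 45.3
```

Request:
step_arm(
  targets="0 0 7 0;0 0 14 0;0 0 14 0",
)

```text
t: 12.6
tcp_pos: [0.4843, 0.0591, 0.1518]
tool_rot: [0.739, 0.673, -0.0, -0.0]
force: [-0.4, 0.2, -0.8]
finger_gap: 0.747
gripper_force: 45.3
```

Request:
step_arm(
  targets="0 0 4 0;0 0 8 0;0 0 8 0",
)

```text
t: 12.9
tcp_pos: [0.4846, 0.0585, 0.1441]
tool_rot: [0.739, 0.673, -0.0, 0.0]
force: [-0.4, -1.1, -0.4]
finger_gap: 0.751
gripper_force: 45.3
```

Request:
step_arm(
  targets="0 0 3 0;0 0 5 0;0 0 5 0",
)

```text
t: 13.2
tcp_pos: [0.4854, 0.0573, 0.1398]
tool_rot: [0.739, 0.674, -0.0, 0.002]
force: [-0.9, -6.3, 1.2]
finger_gap: 0.748
gripper_force: 45.1
```

```bash
python3 - <<'E'
from h import *
a=snap('scene','s3'); b=snap('wrist','w4')
cv2.imwrite('pics/v3.png',np.hstack([cv2.resize(a[110:280,180:330],(450,510)),cv2.resize(b[150:384,180:340],(349,510))])[:,:,::-1])
E
```

```text
(no output)
```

View pics/v3.png

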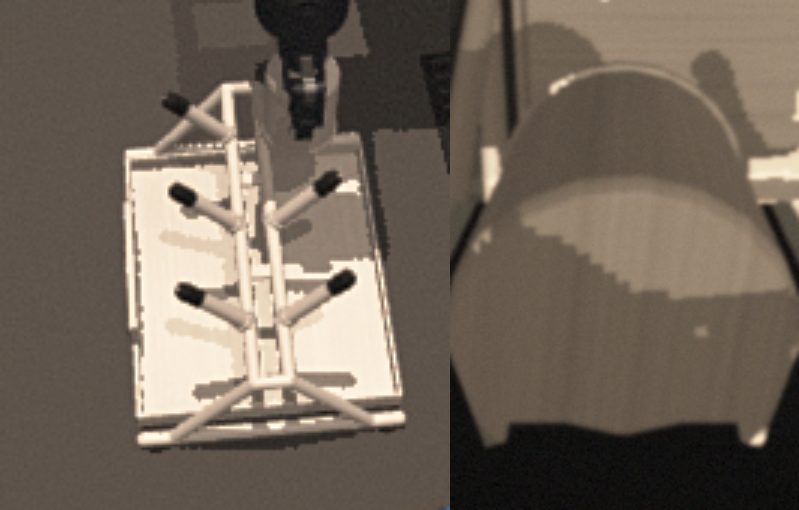

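Request:
step_arm(
  targets="-3 0 0 0;-3 0 3 0;-3 0 3 0",
)

```text
t: 13.6
tcp_pos: [0.4848, 0.0547, 0.1363]
tool_rot: [0.739, 0.674, -0.001, 0.001]
force: [0.2, -6.2, -0.1]
finger_gap: 0.746
gripper_force: 44.8
```

Request:
step_arm(
  targets="0 0 0 0;0 0 0 0;0 0 0 0;0 0 0 0;0 0 0 0;0 0 0 0;0 0 0 0;0 0 0 0",
  gripper=0.1,
)

```text
t: 14.4
tcp_pos: [0.4844, 0.056, 0.1363]
tool_rot: [0.739, 0.673, 0.0, -0.0]
force: [-0.2, 0.8, 0.1]
finger_gap: 0.901
gripper_force: 0.0
```

```bash
python3 - <<'E'
from h import *
a=snap('scene','s4'); b=snap('wrist','w5')
cv2.imwrite('pics/v4.png',np.hstack([cv2.resize(a[110:280,180:330],(450,510)),cv2.resize(b[150:384,180:340],(349,510))])[:,:,::-1])
E
```

```text
(no output)
```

View pics/v4.png

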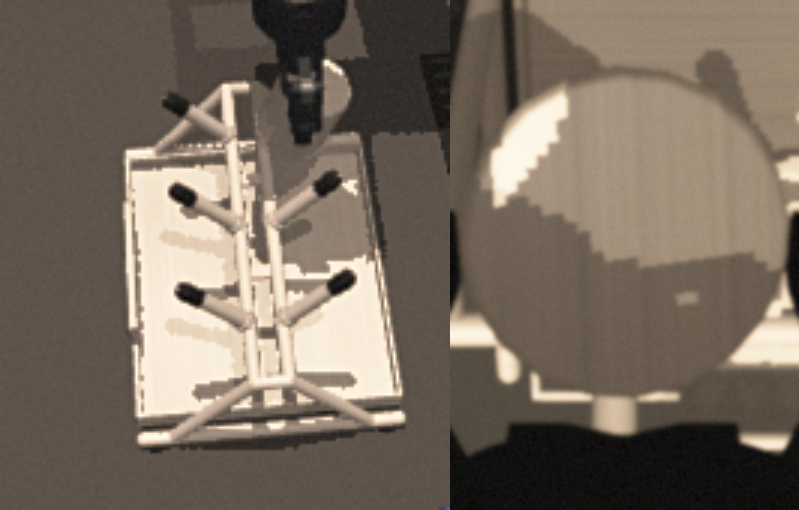

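Request:
step_arm(
  targets="0 0 -10 0;0 0 -30 0;0 0 -60 0;0 0 -100 0;0 0 -140 0;40 0 -140 0;80 0 -140 0;120 0 -140 0;120 0 -140 0",
)

```text
t: 15.4
tcp_pos: [0.4957, 0.1793, 0.2773]
tool_rot: [0.738, 0.675, 0.001, -0.0]
force: [0.5, -1.6, 0.4]
finger_gap: 0.901
gripper_force: 0.0
```

```bash
python3 - <<'E'
from h import *
np.set_printoptions(precision=3,suppress=True)
T=camT('wrist');w=snap('wrist','w6');ow=[];t=snap('top','t6');s=snap('scene','s6')
z=.166+.086*0-.013
for c in ['wrist','top','scene']:
  for q in ['cup1_seat','cup1_mid']:
    for d in manip.mark_of(c,q):
        print(c,q,round(d['p'],2),np.round(d['position']),at_z(c,d['position'],.153,T if c=='wrist' else None))
tip=rk(-.095,.0673); sy=20*np.cos(np.radians(40))/1000
print('expected seat', rk(-.095,.0673+sy*1),'z',.166-.02*np.sin(np.radians(40)))
cv2.imwrite('pics/v5.png',np.hstack([cv2.resize(s[110:280,180:330],(450,510)),cv2.resize(w[200:384,80:240],(349,401))[:510] if 0 else cv2.resize(w[230:384,150:350],(349,510))])[:,:,::-1])
to(.505,.36,.27,-5.2)
E
```

```text
top cup1_seat 0.69 [256. 155.] [ 0.65  -0.024  0.153]
top cup1_seat 0.54 [ 91. 232.] [0.451 0.391 0.153]
top cup1_mid 0.93 [ 92. 229.] [0.458 0.39  0.153]
scene cup1_seat 0.67 [400. 132.] [0.511 0.376 0.153]
scene cup1_mid 0.6 [398. 139.] [0.533 0.363 0.153]
expected seat [0.486 0.092] z 0.15314424780626923
to (0.505, 0.36, 0.27) shift [185.6  -8.4   6.3] turn -0.3 | phi now -5.5 tcp [0.496 0.174 0.276] F [-0.4 -0.   0.4] t 15.85 gap 0.9
```

View pics/v5.png

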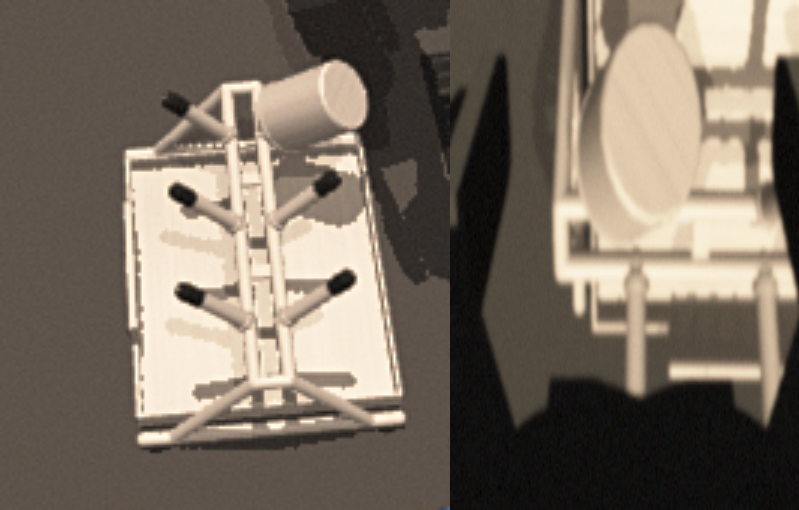

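```bash
python3 - <<'E'
from h import *
np.set_printoptions(precision=4,suppress=True)
for z in (.156,): 
    q=at_z('scene',(295,142.3),z)[:2]-RC; print(q@RX,q@RY,'expect -.095 .085')
q=at_z('wrist',(150+650/349*100-150+0 if 0 else 150+(648-450)*200/349,230+95*154/510),.156)[:2]-RC; print(q@RX,q@RY)
E
```

```text
-0.08732139970276474 0.08943970203534114 expect -.095 .085
-0.08855991492431488 0.09224743764714886
```

Request:
step_arm(
  targets="50 -2 0 0;100 -4 0 0;150 -6 0 0;185 -8 0 0;185 -8 0 0;185 -8 0 0",
  gripper=0,
)

```text
t: 16.45
tcp_pos: [0.5047, 0.3603, 0.2758]
tool_rot: [0.739, 0.674, -0.001, 0.0]
force: [0.0, 0.0, 0.8]
finger_gap: 1.001
gripper_force: 0.0
```

```bash
python3 - <<'E'
from h import *
np.set_printoptions(precision=3,suppress=True)
to(.505,.34,.15,-5.2)
T=camT('wrist'); im=snap('wrist','w7')
for q,z in [('cup1_mid',.042),('bent1_mid',.041),('bent2_mid',.038)]:
  for d in manip.masks_of('wrist',q):
    m=d['pixels'].astype(np.uint8); ys,xs=np.nonzero(m)
    print(q,round(d['p'],2),np.round(d['position']),m.sum(),at_z('wrist',d['position'],z+.02,T)[:2])
cv2.imwrite('pics/v6.png',cv2.resize(im[60:300,120:420],(750,600))[:,:,::-1])
E
```

```text
to (0.505, 0.34, 0.15) shift [-20.    2.2 125.8] turn -0.1 | phi now -5.3 tcp [0.505 0.36  0.276] F [0.  0.  0.8] t 16.45 gap 1.0
cup1_mid 0.81 [218. 118.] 2755 [0.462 0.422]
cup1_mid 0.22 [338. 184.] 2798 [0.601 0.329]
bent1_mid 0.8 [259. 188.] 2333 [0.502 0.332]
bent1_mid 0.51 [220. 116.] 2803 [0.465 0.424]
bent2_mid 0.6 [189. 184.] 2519 [0.414 0.345]
```

View pics/v6.png

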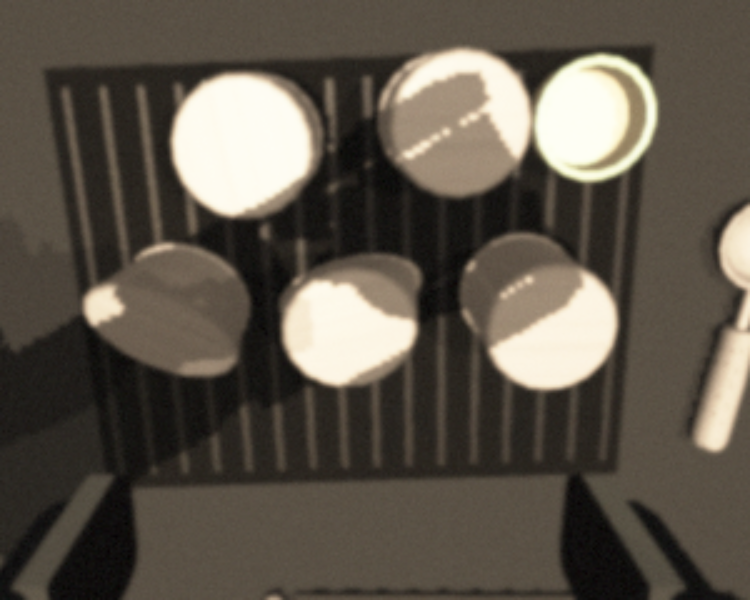

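```bash
cat >> h.py <<'E'
from scipy.optimize import minimize
def fitbent(kind,cam='wrist',T=None,x0=None):
    T=camT(cam) if T is None else T
    d=manip.masks_of(cam,kind+'_mid'); best=None
    lo,hi,h=((80,38),(67,61),74) if kind=='bent1' else ((70,58),(80,38),68)
    if x0 is not None: d=sorted(d,key=lambda e:np.linalg.norm(at_z(cam,e['position'],.05,T)[:2]-x0))
    m=d[0]['pixels']; c0=at_z(cam,d[0]['position'],.05,T)[:2]
    a=np.linspace(0,2*np.pi,40)
    def mk(v):
        P=[]
        for (A,B),z in ((lo,.004),(hi,.004+h/1000)):
            u=np.c_[A*np.cos(a),B*np.sin(a)]/2000; r=np.array([[np.cos(v[2]),-np.sin(v[2])],[np.sin(v[2]),np.cos(v[2])]])
            for q in u@r.T: P.append(proj(cam,[v[0]+q[0],v[1]+q[1],z],T))
        k=cv2.convexHull((np.array(P)*16).astype(np.int32)); o=np.zeros(m.shape,np.uint8); cv2.fillPoly(o,[k],1,shift=4); return o>0
    f=lambda v:-(mk(v)&m).sum()/(mk(v)|m).sum()
    for th in np.radians(range(0,180,30)):
        r=minimize(f,[*c0,th],method='Nelder-Mead',options=dict(initial_simplex=[[*c0,th],[c0[0]+.01,c0[1],th],[c0[0],c0[1]+.01,th],[*c0,th+.3]],maxiter=60))
        if best is None or r.fun<best.fun: best=r
    print(kind,'p',round(d[0]['p'],2),'iou',round(-best.fun,3),'xy',best.x[:2].round(4),'long axis deg',np.degrees(best.x[2]).round(1)%180)
E
python3 - <<'E'
from h import *
snap('wrist','w8')
fitbent('bent1',x0=(.503,.331)); fitbent('bent2',x0=(.41,.335))
to(.505,.331,.2,100)
E
```

```text
Traceback (most recent call last):
  File "h.py", line 51, in fitbent
    r=minimize(f,[*c0,th],method='Nelder-Mead',options=dict(initial_simplex=[[*c0,th],[c0[0]+.01,c0[1],th],[c0[0],c0[1]+.01,th],[*c0,th+.3]],maxiter=60))
  File "h.py", line 49, in <lambda>
    f=lambda v:-(mk(v)&m).sum()/(mk(v)|m).sum()
                                 ~~^^^
  File "h.py", line 47, in mk
    for q in u@r.T: P.append(proj(cam,[v[0]+q[0],v[1]+q[1],z],T))
                             ~~~~^^^^^^^^^^^^^^^^^^^^^^^^^^^^^^^
  File "h.py", line 18, in proj
    c=manip.get_calibration(cam); f=192/np.tan(np.radians(c['fov_y'])/2)
ValueError: time passes only in moves, steps and waits
```

```bash
sed -i 's/manip.get_calibration(cam)/cal(cam)/; ' h.py; sed -i '4i from functools import lru_cache\n@lru_cache\ndef cal(c): return manip.get_calibration(c)' h.py
python3 - <<'E'
from h import *
snap('wrist','w8')
fitbent('bent1',x0=(.503,.331)); fitbent('bent2',x0=(.41,.335))
to(.505,.331,.2,100)
E
```

```text
bent1 p 0.74 iou 0.944 xy [0.5022 0.336 ] long axis deg 7.300000000000011
bent2 p 0.9 iou 0.968 xy [0.4098 0.3397] long axis deg 150.1
to (0.505, 0.331, 0.2) shift [-28.6   2.5  76.5] turn -105.4 | phi now -5.4 tcp [0.5052 0.3597 0.2765] F [0.1 0.6 0.1] t 16.9 gap 1.0
```

Request:
step_arm(
  targets="-26 1 0 78;-26 1 0 78;-26 1 0 78;-26 1 0 78;-26 1 0 78;-26 1 40 78;-26 1 80 78;-26 1 120 78;-26 1 150 78;-26 1 150 78;-26 1 150 78",
)

```text
t: 18.0
tcp_pos: [0.5038, 0.3343, 0.1265]
tool_rot: [0.998, 0.059, -0.0, 0.0]
force: [0.2, -0.3, 0.7]
finger_gap: 1.0
gripper_force: 0.0
```

```bash
python3 - <<'E'
from h import *
to(.503,.334,.028,-83)
T=camT('wrist');im=snap('wrist','w9')
try: fitbent('bent1',x0=(.503,.331),T=T)
except Exception as e: print(e)
E
```

```text
to (0.503, 0.334, 0.028) shift [-0.9  0.2 98.5] turn -0.2 | phi now -83.2 tcp [0.5038 0.3343 0.1265] F [ 0.2 -0.3  0.7] t 18.0 gap 1.0
bent1 p 0.56 iou 0.934 xy [0.5043 0.3333] long axis deg 8.699999999999989
```

Good agreement; descend, grip, lift.

Request:
step_arm(
  targets="0 0 40 0;0 0 75 0;0 0 98 0;0 0 98 0",
)

```text
t: 18.5
tcp_pos: [0.5028, 0.334, 0.0273]
tool_rot: [0.998, 0.059, -0.001, 0.0]
force: [-1.0, 0.2, -0.5]
finger_gap: 1.002
gripper_force: 0.0
```

Request:
step_arm(
  targets="0 0 0 0;0 0 0 0;0 0 0 0;0 0 0 0;0 0 0 0;0 0 0 0;0 0 0 0",
  gripper=1,
  squeeze=60,
)

```text
t: 19.2
tcp_pos: [0.5055, 0.335, 0.0312]
tool_rot: [0.998, 0.058, 0.003, -0.001]
force: [-0.8, -0.3, 5.6]
finger_gap: 0.634
gripper_force: 60.6
```

Request:
step_arm(
  targets="0 0 -50 0;0 0 -100 0;0 0 -150 0;0 0 -200 0;0 0 -230 0;0 0 -230 0",
)

```text
t: 19.8
tcp_pos: [0.5065, 0.3358, 0.2657]
tool_rot: [0.998, 0.058, 0.007, -0.002]
force: [-0.6, 1.0, -2.0]
finger_gap: 0.631
gripper_force: 62.9
```

```bash
python3 - <<'E'
from h import *
np.set_printoptions(precision=3,suppress=True)
to(.44,-.335,.255,-5.2)
t=snap('top','t9'); print([ (round(d['p'],2),at_z('top',d['position'],0)) for d in manip.mark_of('top','scrap_pan')])
print('pan corners', [at_z('top',(60+x/2.105,110+y/2.105),.065)[:2] for x,y in [(588,118),(727,123),(585,331),(726,336)]])
E
```

```text
to (0.44, -0.335, 0.255) shift [-144.1  658.6    6. ] turn -78.1 | phi now -83.3 tcp [0.506 0.336 0.266] F [-0.6  1.  -2. ] t 19.8 gap 0.63
[(0.69, array([0.467, 0.433, 0.   ]))]
pan corners [array([ 0.639, -0.255]), array([ 0.632, -0.436]), array([ 0.363, -0.243]), array([ 0.357, -0.419])]
```

Request:
step_arm(
  targets="-144 658 0 -78;-144 658 0 -78;-144 658 0 -78;-144 658 0 -78;-144 658 0 -78;-144 658 0 -78;-144 658 0 -78;-144 658 0 -78;-144 658 0 -78;-144 658 0 -78;-144 658 0 -78;-144 658 0 -78",
)

```text
t: 21.1
tcp_pos: [0.4485, -0.208, 0.2563]
tool_rot: [0.739, 0.674, -0.0, -0.002]
force: [0.8, -0.4, -1.1]
finger_gap: 0.637
gripper_force: 63.1
```

```bash
python3 - <<'E'
from h import *
to(.44,-.337,.04,-5.2)
E
```

```text
to (0.44, -0.337, 0.04) shift [-129.8    4.3  216. ] turn -0.1 | phi now -5.3 tcp [ 0.4485 -0.208   0.2563] F [ 0.8 -0.4 -1.1] t 21.1 gap 0.64
```

Request:
step_arm(
  targets="-50 2 0 0;-100 4 0 0;-120 4 0 0;-120 4 50 0;-120 4 100 0;-120 4 150 0;-120 4 190 0;-120 4 215 0;-120 4 220 0;-120 4 220 0",
)

```text
t: 22.1
tcp_pos: [0.4421, -0.3257, 0.0369]
tool_rot: [0.739, 0.673, 0.0, -0.002]
force: [0.2, -0.7, -0.7]
finger_gap: 0.632
gripper_force: 63.1
```

Request:
step_arm(
  targets="0 0 0 0;0 0 0 0;0 0 0 0;0 0 0 0;0 0 0 0",
  gripper=0,
)

```text
t: 22.6
tcp_pos: [0.4434, -0.3274, 0.0391]
tool_rot: [0.739, 0.673, -0.0, 0.001]
force: [0.3, -1.1, -0.2]
finger_gap: 1.0
gripper_force: 0.0
```

Request:
step_arm(
  targets="0 0 -40 0;0 0 -90 0;0 0 -140 0;0 0 -190 0;0 0 -230 0;0 0 -230 0",
)

```text
t: 23.2
tcp_pos: [0.4457, -0.3299, 0.2752]
tool_rot: [0.739, 0.673, -0.0, 0.007]
force: [-0.0, -0.3, 0.1]
finger_gap: 0.998
gripper_force: 0.0
```

```bash
python3 - <<'E'
from h import *
np.set_printoptions(precision=3,suppress=True)
to(.43,.36,.27,-5.2)
T=camT('wrist'); b=snap('wrist','w10'); 
for c in ['wrist']:
  print([(round(d['p'],2),at_z(c,d['position'],.06,T)[:2]) for d in manip.masks_of(c,'bent1_mid')])
  print([(round(d['p'],2),at_z(c,d['position'],0,T)[:2]) for d in manip.mark_of(c,'scrap_pan')])
E
```

```text
to (0.43, 0.36, 0.27) shift [685.4 -80.1  -2.4] turn -0.1 | phi now -5.3 tcp [ 0.446 -0.33   0.275] F [-0.  -0.3  0.1] t 23.2 gap 1.0
[(0.91, array([ 0.444, -0.332]))]
[(0.55, array([ 0.503, -0.333]))]
```

Request:
step_arm(
  targets="665 -98 0 -65;665 -98 0 -65;665 -98 0 -65;665 -98 0 -65;665 -98 0 -65;665 -98 0 -65;665 -98 0 -65;665 -98 0 -65;665 -98 0 -65;665 -98 0 -65;665 -98 0 -65;665 -98 0 -65",
)

```text
t: 24.55
tcp_pos: [0.4097, 0.2735, 0.2661]
tool_rot: [0.262, 0.965, -0.002, -0.002]
force: [2.2, 0.1, 0.1]
finger_gap: 1.001
gripper_force: 0.0
```

```bash
python3 - <<'E'
from h import *
to(.41,.338,.15,60)
E
```

```text
to (0.41, 0.338, 0.15) shift [ 32.   56.2 116. ] turn -0.4 | phi now 59.6 tcp [0.4097 0.2735 0.2661] F [2.2 0.1 0.1] t 24.55 gap 1.0
```

Request:
step_arm(
  targets="30 50 20 0;30 50 60 0;30 50 110 0;30 50 120 0;30 50 120 0",
)

```text
t: 25.05
tcp_pos: [0.4086, 0.329, 0.1455]
tool_rot: [0.262, 0.965, -0.003, -0.003]
force: [0.9, 0.4, -0.2]
finger_gap: 0.999
gripper_force: 0.0
```

```bash
python3 - <<'E'
from h import *
to(.41,.338,.028,60)
T=camT('wrist');im=snap('wrist','w11')
fitbent('bent2',x0=(.41,.338),T=T)
E
```

```text
to (0.41, 0.338, 0.028) shift [  2.8   9.3 117.5] turn -0.4 | phi now 59.6 tcp [0.4086 0.329  0.1455] F [ 0.9  0.4 -0.2] t 25.05 gap 1.0
bent2 p 0.74 iou 0.971 xy [0.407  0.3389] long axis deg 150.8
```

Request:
step_arm(
  targets="4 7 0 0;4 7 40 0;4 7 80 0;4 7 110 0;4 7 121 0;4 7 121 0",
)

```text
t: 25.75
tcp_pos: [0.4114, 0.3386, 0.0274]
tool_rot: [0.262, 0.965, 0.0, 0.0]
force: [0.1, -0.2, 0.5]
finger_gap: 0.997
gripper_force: 0.0
```

Request:
step_arm(
  targets="0 0 0 0;0 0 0 0;0 0 0 0;0 0 0 0;0 0 0 0;0 0 0 0;0 0 0 0",
  gripper=1,
  squeeze=60,
)

```text
t: 26.45
tcp_pos: [0.4121, 0.3391, 0.0296]
tool_rot: [0.262, 0.965, 0.001, 0.001]
force: [-0.6, -0.3, 8.8]
finger_gap: 0.53
gripper_force: 59.9
```

Request:
step_arm(
  targets="0 0 -30 0;0 0 -80 0;0 0 -130 0;0 0 -180 0;0 0 -230 0;0 0 -240 0;0 0 -240 0",
)

```text
t: 27.15
tcp_pos: [0.4118, 0.3389, 0.2703]
tool_rot: [0.262, 0.965, 0.002, 0.002]
force: [-0.7, 0.9, -0.4]
finger_gap: 0.531
gripper_force: 61.9
```

```bash
python3 - <<'E'
from h import *
to(.56,-.336,.264,-5.2)
to(.51,-.05,.264,-5.2)
E
```

```text
to (0.56, -0.336, 0.264) shift [-468.9 -507.6    5.1] turn 64.8 | phi now 59.6 tcp [0.4118 0.3389 0.2703] F [-0.7  0.9 -0.4] t 27.15 gap 0.53
to (0.51, -0.05, 0.264) shift [-281.2 -286.     5.6] turn 64.8 | phi now 59.6 tcp [0.4118 0.3389 0.2703] F [-0.7  0.9 -0.4] t 27.15 gap 0.53
```

Request:
step_arm(
  targets="-469 -507 0 65;-469 -507 0 65;-469 -507 0 65;-469 -507 0 65;-469 -507 0 65;-469 -507 0 65;-469 -507 0 65;-469 -507 0 65;-469 -507 0 65;-469 -507 0 65;-469 -507 0 65;-469 -507 0 65",
)

```text
t: 28.35
tcp_pos: [0.5384, -0.2487, 0.2642]
tool_rot: [0.74, 0.673, -0.001, -0.003]
force: [1.8, 0.6, -0.3]
finger_gap: 0.528
gripper_force: 61.9
```

```bash
python3 - <<'E'
from h import *
to(.56,-.336,.04,-5.2)
E
```

```text
to (0.56, -0.336, 0.04) shift [-85.6  30.8 223.8] turn -0.2 | phi now -5.4 tcp [ 0.5384 -0.2487  0.2642] F [ 1.8  0.6 -0.3] t 28.35 gap 0.53
```

Request:
step_arm(
  targets="-50 18 0 0;-80 30 0 0;-80 30 0 0;-80 30 50 0;-80 30 100 0;-80 30 150 0;-80 30 195 0;-80 30 222 0;-80 30 227 0;-80 30 227 0",
)

```text
t: 29.35
tcp_pos: [0.5608, -0.3283, 0.0383]
tool_rot: [0.739, 0.673, -0.0, -0.003]
force: [0.7, 0.1, -0.4]
finger_gap: 0.53
gripper_force: 61.8
```

Request:
step_arm(
  targets="0 0 0 0;0 0 0 0;0 0 0 0;0 0 0 0;0 0 0 0",
  gripper=0,
)

```text
t: 29.85
tcp_pos: [0.5626, -0.3304, 0.0413]
tool_rot: [0.739, 0.673, 0.0, 0.001]
force: [-0.2, -0.3, 0.4]
finger_gap: 0.999
gripper_force: 0.0
```

Request:
step_arm(
  targets="0 0 -40 0;0 0 -90 0;0 0 -140 0;0 0 -190 0;0 0 -230 0;0 0 -230 0",
)

```text
t: 30.45
tcp_pos: [0.5654, -0.3325, 0.2786]
tool_rot: [0.739, 0.673, 0.001, 0.008]
force: [1.6, -1.3, 0.8]
finger_gap: 1.0
gripper_force: 0.0
```

```bash
python3 - <<'E'
from h import *
np.set_printoptions(precision=3,suppress=True)
T=camT('wrist'); b=snap('wrist','w12'); 
for q in ['bent1_mid','bent2_mid']:
  print(q,[(round(d['p'],2),at_z('wrist',d['position'],.06,T)[:2]) for d in manip.masks_of('wrist',q)])
t=snap('top','t12')
for d in manip.masks_of('top','cup1_mid'): print('cup',round(d['p'],2),d['position'],at_z('top',d['position'],.06)[:2])
cv2.imwrite('pics/v7.png',cv2.resize(t[110:300,60:440],(800,400))[:,:,::-1])
to(.56,.36,.27,-5.2)
E
```

```text
bent1_mid [(0.81, array([ 0.447, -0.327]))]
bent2_mid [(0.62, array([ 0.56 , -0.321]))]
cup 0.77 [94.5, 231.4] [0.46  0.412]
to (0.56, 0.36, 0.27) shift [686.1 -65.7   0.2] turn -0.2 | phi now -5.4 tcp [ 0.561 -0.329  0.268] F [ 0.7  1.  -0.4] t 30.7 gap 1.0
```

View pics/v7.png

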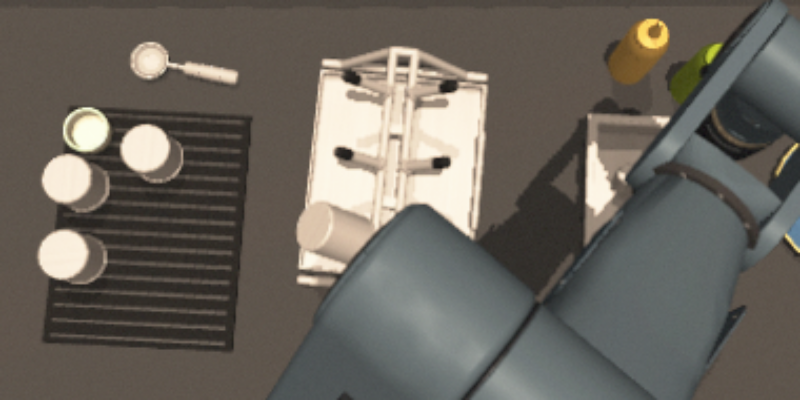

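```bash
python3 - <<'E'
from h import *
to(.600,.321,.20,-5.2)
E
```

```text
to (0.6, 0.321, 0.2) shift [650.9 -22.   69.9] turn -0.2 | phi now -5.4 tcp [ 0.5613 -0.3293  0.2683] F [ 0.7  1.  -0.4] t 30.7 gap 1.0
```

Request:
step_arm(
  targets="651 -22 0 0;651 -22 0 0;651 -22 0 0;651 -22 0 0;651 -22 0 0;651 -22 0 0;651 -22 0 0;651 -22 0 0;651 -22 0 0;651 -22 0 0;651 -22 0 0;651 -22 0 0",
)

```text
t: 31.9
tcp_pos: [0.5971, 0.2707, 0.2681]
tool_rot: [0.739, 0.673, -0.002, -0.001]
force: [1.8, 1.0, 1.0]
finger_gap: 1.0
gripper_force: 0.0
```

```bash
python3 - <<'E'
from h import *
to(.600,.321,.20,-5.2)
E
```

```text
to (0.6, 0.321, 0.2) shift [50.5 -1.6 68. ] turn -0.2 | phi now -5.4 tcp [0.5971 0.2707 0.2681] F [1.8 1.  1. ] t 31.9 gap 1.0
```

Request:
step_arm(
  targets="47 -1 0 0;47 -1 40 0;47 -1 80 0;47 -1 120 0;47 -1 130 0;47 -1 130 0",
)

```text
t: 32.5
tcp_pos: [0.5996, 0.315, 0.137]
tool_rot: [0.739, 0.673, -0.003, -0.001]
force: [-0.1, -0.2, 0.2]
finger_gap: 1.0
gripper_force: 0.0
```

```bash
python3 - <<'E'
from h import *
np.set_printoptions(precision=3,suppress=True)
T=camT('wrist'); b=snap('wrist','w13')
for d in manip.masks_of('wrist','cup1_mid'):
    m=d['pixels']; ys,xs=np.nonzero(m); print(round(d['p'],2),d['position'],at_z('wrist',d['position'],.06,T)[:2], m.sum())
for d in manip.mark_of('wrist','cup1_mid'): print(round(d['p'],2),at_z('wrist',d['position'],.042,T)[:2])
to(.600,.321,.028,-5.2)
E
```

```text
0.66 [54.6, 77.6] [0.468 0.42 ] 11310
to (0.6, 0.321, 0.028) shift [  4.4  -4.  114.3] turn -0.2 | phi now -5.4 tcp [0.603 0.316 0.142] F [-0.2  0.1  0.1] t 32.65 gap 1.0
```

Request:
step_arm(
  targets="4 -3 0 0;4 -3 40 0;4 -3 80 0;4 -3 105 0;4 -3 113 0;4 -3 113 0;4 -3 113 0",
)

```text
t: 33.35
tcp_pos: [0.6005, 0.3206, 0.0295]
tool_rot: [0.739, 0.673, 0.002, 0.001]
force: [0.7, -0.4, 0.4]
finger_gap: 1.001
gripper_force: 0.0
```

Request:
step_arm(
  targets="0 0 0 0;0 0 0 0;0 0 0 0;0 0 0 0;0 0 0 0;0 0 0 0;0 0 0 0",
  gripper=1,
  squeeze=40,
)

```text
t: 34.05
tcp_pos: [0.6004, 0.3206, 0.0296]
tool_rot: [0.739, 0.673, 0.002, 0.001]
force: [-0.3, 0.1, 7.2]
finger_gap: 0.725
gripper_force: 44.3
```

Request:
step_arm(
  targets="0 0 -50 0;0 0 -100 0;0 0 -150 0;0 0 -200 0;0 0 -202 0;0 0 -202 0",
)

```text
t: 34.65
tcp_pos: [0.5995, 0.3202, 0.2316]
tool_rot: [0.739, 0.673, 0.002, 0.001]
force: [0.2, 0.6, -2.9]
finger_gap: 0.729
gripper_force: 44.9
```

```bash
python3 - <<'E'
from h import *
p=rk(.097,.12); to(p[0],p[1],.228,-5.2)
E
```

```text
to (np.float64(0.6804766962894827), np.float64(0.11171476755473177), 0.228) shift [-200.   100.1    3.6] turn -0.2 | phi now -5.4 tcp [0.5995 0.3202 0.2316] F [ 0.2  0.6 -2.9] t 34.65 gap 0.73
```

```bash
python3 - <<'E'
from h import *
b=snap('wrist','w14')
cv2.imwrite('pics/v8.png',cv2.resize(b[150:384,130:390],(667,600))[:,:,::-1])
E
```

```text
(no output)
```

View pics/v8.png

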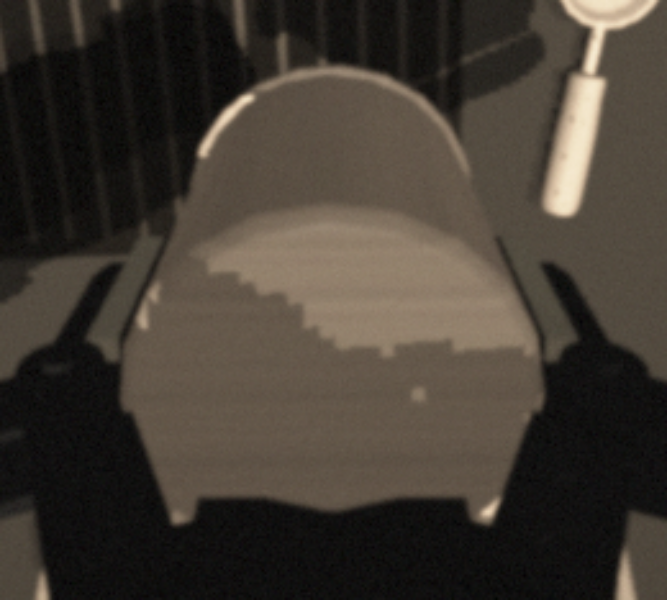

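Request:
step_arm(
  targets="-40 20 0 0;-80 40 0 0;-120 60 0 0;-160 80 0 0;-200 96 0 0;-200 96 0 0;-200 96 0 0",
)

```text
t: 35.4
tcp_pos: [0.6745, 0.1105, 0.2261]
tool_rot: [0.74, 0.672, -0.002, -0.002]
force: [0.3, 0.1, -2.2]
finger_gap: 0.731
gripper_force: 44.8
```

```bash
python3 - <<'E'
from h import *
p=rk(.093,.049); to(p[0],p[1],.165,-5.2)
E
```

```text
to (np.float64(0.6700582455009764), np.float64(0.04136950557378899), 0.165) shift [-69.3   2.7  61.1] turn -0.3 | phi now -5.5 tcp [0.6745 0.1105 0.2261] F [ 0.3  0.1 -2.2] t 35.4 gap 0.73
```

Request:
step_arm(
  targets="-35 2 0 0;-69 3 0 0;-69 3 0 0;-69 3 0 0;-69 3 25 0;-69 3 45 0;-69 3 60 0;-69 3 74 0;-69 3 74 0",
)

```text
t: 36.3
tcp_pos: [0.6706, 0.0441, 0.1526]
tool_rot: [0.739, 0.674, -0.002, -0.002]
force: [0.0, -0.7, -2.3]
finger_gap: 0.728
gripper_force: 44.8
```

Request:
step_arm(
  targets="0 0 4 0;0 0 8 0;0 0 8 0",
)

```text
t: 36.6
tcp_pos: [0.6726, 0.0427, 0.1476]
tool_rot: [0.739, 0.673, 0.0, 0.0]
force: [0.3, -0.7, -1.2]
finger_gap: 0.726
gripper_force: 44.9
```

Request:
step_arm(
  targets="0 0 3 0;0 0 5 0;0 0 5 0",
)

```text
t: 36.9
tcp_pos: [0.6729, 0.041, 0.1435]
tool_rot: [0.739, 0.673, -0.001, 0.002]
force: [-1.2, -5.3, 2.7]
finger_gap: 0.726
gripper_force: 45.1
```

Request:
step_arm(
  targets="-4 0 0 0;-4 0 4 0;-4 0 4 0",
)

```text
t: 37.2
tcp_pos: [0.6719, 0.0373, 0.138]
tool_rot: [0.739, 0.673, -0.001, 0.001]
force: [-1.6, -6.3, 0.1]
finger_gap: 0.724
gripper_force: 43.2
```

Request:
step_arm(
  targets="0 0 0 0;0 0 0 0;0 0 0 0;0 0 0 0;0 0 0 0;0 0 0 0;0 0 0 0;0 0 0 0",
  gripper=0.1,
)

```text
t: 38.0
tcp_pos: [0.672, 0.039, 0.1383]
tool_rot: [0.739, 0.673, 0.0, -0.0]
force: [0.9, 0.5, -0.4]
finger_gap: 0.902
gripper_force: 0.0
```

Request:
step_arm(
  targets="0 0 -10 0;0 0 -30 0;0 0 -60 0;0 0 -100 0;0 0 -135 0;40 0 -135 0;80 0 -135 0;120 0 -135 0;120 0 -135 0",
)

```text
t: 38.9
tcp_pos: [0.6829, 0.1639, 0.2744]
tool_rot: [0.738, 0.675, 0.001, -0.0]
force: [0.3, -0.6, 1.0]
finger_gap: 0.899
gripper_force: 0.0
```

```bash
python3 - <<'E'
from h import *
s=snap('scene','s15'); w=snap('wrist','w15')
cv2.imwrite('pics/v9.png',np.hstack([cv2.resize(s[90:280,180:380],(600,570)),cv2.resize(w[250:384,190:240],(10,570))])[:,:,::-1])
to(.56,.42,.27,85); to(.56,.42,.27,-95)
E
```

```text
to (0.56, 0.42, 0.27) shift [ 248.3 -146.3    3.7] turn -90.2 | phi now -5.2 tcp [0.683  0.1594 0.274 ] F [ 0.6 -0.1  0.8] t 39.0 gap 0.9
to (0.56, 0.42, 0.27) shift [ 248.3 -146.3    3.7] turn 89.8 | phi now -5.2 tcp [0.683  0.1594 0.274 ] F [ 0.6 -0.1  0.8] t 39.0 gap 0.9
```

View pics/v9.png

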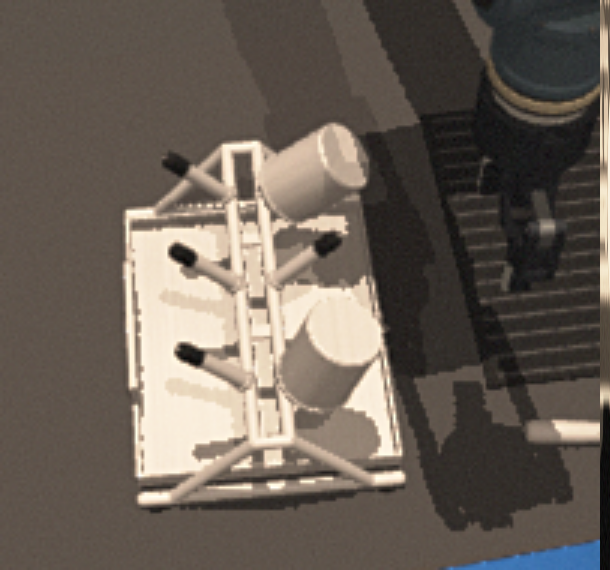

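```bash
cat >> h.py <<'E'
def peg(i,s):  # local root, dir, lower dir ; s=+1 for +y side
    r=np.array([[-.095,0,.095][i],ROOTY*s,.1]); a=np.radians(40)
    return r,np.array([0,s*np.sin(a),np.cos(a)]),np.array([0,s*np.cos(a),-np.sin(a)])
ROOTY=.012
def w3(l): return np.array([*(RC+l[0]*RX+l[1]*RY),l[2]])
def cupring(i,s,back=0):
    r,u,v=peg(i,s); seat=r+u*(.086-0+back)+v*.022; out=[]
    x=np.array([1,0,0])
    for d,rad in ((.004,.032),(-.072,.0335)):
        out.append([w3(seat+u*d+rad*(np.cos(t)*x+np.sin(t)*v)) for t in np.linspace(0,2*np.pi,60)])
    return out
def overlay(im,cam,cups,T=None,k=4):
    o=cv2.resize(im,None,fx=k,fy=k,interpolation=cv2.INTER_CUBIC)[:,:,::-1].copy()
    P=lambda p:tuple((np.array(proj(cam,p,T))*k+k/2-.5).astype(int))
    for i in range(3):
        for s in (1,-1):
            r,u,v=peg(i,s); cv2.line(o,P(w3(r)),P(w3(r+u*.086)),(0,0,255),1)
    for i,s in cups:
        for c in cupring(i,s): cv2.polylines(o,[np.array([P(p) for p in c])],False,(0,255,0),1)
    return o
E
python3 - <<'E'
from h import *
im=cv2.imread('pics/s15.png')[:,:,::-1]
o=overlay(im,'scene',[(0,1),(2,1)]); cv2.imwrite('pics/v10.png',o[430:1030,830:1330])
im=cv2.imread('pics/t12.png')[:,:,::-1]
E
```

```text
(no output)
```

View pics/v10.png

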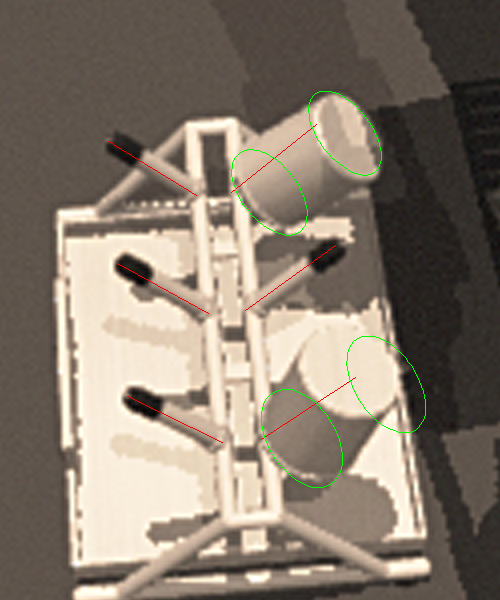

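```bash
python3 - <<'E'
from h import *
np.set_printoptions(precision=4,suppress=True)
T=camT('wrist')
for z in (.16,.17,.18,.19):
    q=at_z('scene',(294.5,200.5),z)[:2]-RC; print(z,q@RX,q@RY)
w=snap('wrist','w16')
for d in manip.masks_of('wrist','cup1_mid')+manip.masks_of('wrist','cup1_seat'): print(d['p'],d['position'])
cv2.imwrite('pics/v11.png',cv2.resize(w[230:384,100:420],(800,385))[:,:,::-1])
to(*rk(.09,.15),.27)
E
```

```text
0.16 0.08872561256104802 0.06489103799073444
0.17 0.09455853824855873 0.06363996244581076
0.18 0.10039146393606933 0.06238888690088709
0.19 0.10622438962357994 0.06113781135596338
0.44 [180.8, 326.7]
to (np.float64(0.6762244829051043), np.float64(0.1422257275745953), 0.27) shift [-15.5  -5.6   3.6] turn None | phi now -5.4 tcp [0.6833 0.1571 0.2736] F [-0.8 -1.   1.2] t 39.15 gap 0.9
```

View pics/v11.png

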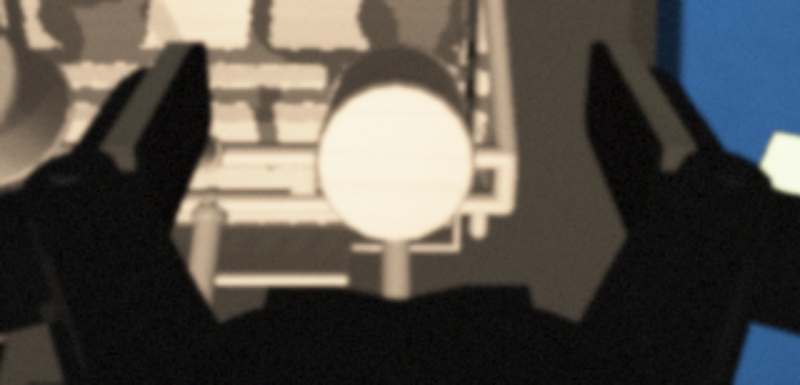

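```bash
python3 - <<'E'
from h import *
to(*rk(.095,.084),.215,-5.2)
E
```

```text
to (np.float64(0.6752221546051307), np.float64(0.0760441943649524), 0.215) shift [-81.5  -0.3  58.7] turn -0.2 | phi now -5.4 tcp [0.6833 0.1571 0.2736] F [-0.8 -1.   1.2] t 39.15 gap 0.9
```

Request:
step_arm(
  targets="-40 0 0 0;-79 0 0 0;-79 0 0 0;-79 0 0 0;-79 0 30 0;-79 0 55 0;-79 0 57 0;-79 0 57 0",
  gripper=1,
)

```text
t: 39.95
tcp_pos: [0.6757, 0.0803, 0.216]
tool_rot: [0.739, 0.673, -0.0, -0.001]
force: [0.5, 0.4, -0.1]
finger_gap: 0.001
gripper_force: 0.0
```

Request:
step_arm(
  targets="0 0 5 0;0 0 10 0;0 0 15 0;0 0 15 0",
)

```text
t: 40.35
tcp_pos: [0.6754, 0.0798, 0.2008]
tool_rot: [0.739, 0.673, -0.0, -0.0]
force: [-0.4, -0.6, 0.2]
finger_gap: 0.006
gripper_force: 0.0
```

Request:
step_arm(
  targets="0 0 4 0;0 0 8 0;0 0 12 0;0 0 12 0",
)

```text
t: 40.75
tcp_pos: [0.6753, 0.0797, 0.1884]
tool_rot: [0.739, 0.673, -0.001, -0.001]
force: [-1.4, -0.5, 0.4]
finger_gap: -0.0
gripper_force: 0.0
```

Request:
step_arm(
  targets="0 0 4 0;0 0 8 0;0 0 8 0",
)

```text
t: 41.05
tcp_pos: [0.6753, 0.0798, 0.1805]
tool_rot: [0.739, 0.673, -0.001, -0.001]
force: [0.4, -0.9, 0.3]
finger_gap: 0.002
gripper_force: 0.0
```

Request:
step_arm(
  targets="0 0 4 0;0 0 8 0;0 0 8 0",
)

```text
t: 41.35
tcp_pos: [0.6753, 0.0798, 0.1725]
tool_rot: [0.739, 0.673, -0.001, -0.001]
force: [-0.0, -1.2, -0.2]
finger_gap: -0.002
gripper_force: 0.0
```

```bash
python3 - <<'E'
from h import *
s=snap('scene','s17'); o=overlay(s,'scene',[(0,1),(2,1)]); w=snap('wrist','w17')
cv2.imwrite('pics/v12.png',np.hstack([o[430:1030,830:1330],cv2.resize(w[230:384,200:320],(300,385))[:,:,::-1].repeat(1,0) if 0 else cv2.copyMakeBorder(cv2.resize(w[200:384,180:330],(300,368))[:,:,::-1],0,232,0,0,cv2.BORDER_CONSTANT)]))
E
```

```text
(no output)
```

View pics/v12.png

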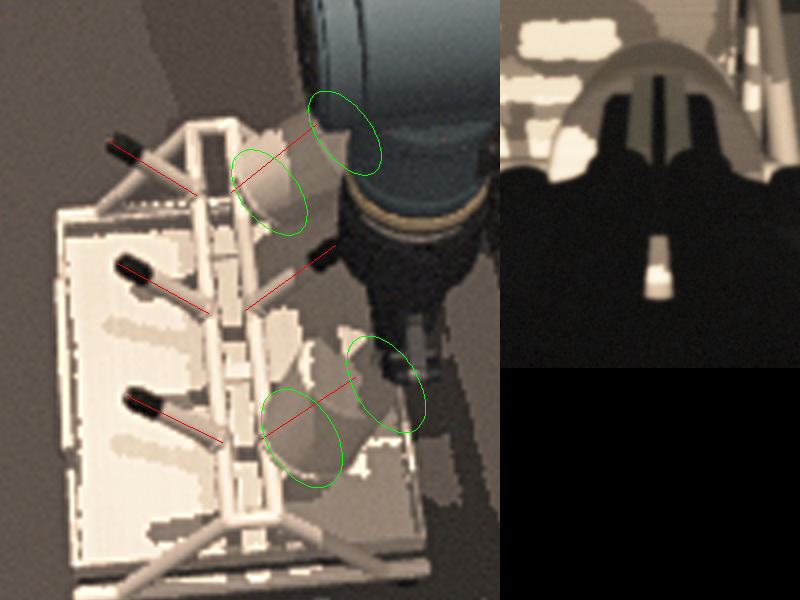

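Request:
step_arm(
  targets="0 0 4 0;0 0 8 0;0 0 8 0",
)

```text
t: 41.75
tcp_pos: [0.6757, 0.0799, 0.165]
tool_rot: [0.739, 0.673, -0.0, -0.0]
force: [-0.2, 0.7, 2.5]
finger_gap: 0.0
gripper_force: 1.5
```

Request:
step_arm(
  targets="0 0 4 0;0 0 8 0;0 0 8 0",
)

```text
t: 42.05
tcp_pos: [0.6767, 0.0819, 0.1576]
tool_rot: [0.74, 0.673, 0.002, -0.001]
force: [2.4, 5.3, 1.6]
finger_gap: -0.0
gripper_force: 2.9
```

Request:
step_arm(
  targets="0 0 -10 0;0 0 -40 0;0 0 -80 0;0 0 -120 0;50 0 -120 0;100 0 -120 0;150 0 -120 0;150 0 -120 0",
  gripper=0,
)

```text
t: 42.85
tcp_pos: [0.6889, 0.2356, 0.2769]
tool_rot: [0.737, 0.676, 0.001, -0.001]
force: [-0.2, -0.0, 0.3]
finger_gap: 0.997
gripper_force: 0.0
```

```bash
cat >> h.py <<'E'
def fitcup(cam,i,s,T=None):
    T=camT(cam) if T is None else T; r,u,v=peg(i,s)
    pr=np.array(proj(cam,w3(r+u*.07+v*.02),T)); best=None
    ds=[d for q in('cup1_mid','bent1_mid') for d in manip.masks_of(cam,q) if np.linalg.norm(np.array(d['position'])-pr)<25]
    if not ds: print(cam,i,s,'no mask'); return
    m=ds[0]['pixels']
    def mk(p):
        a=p[2]; ax=np.array([0,s*np.sin(a),np.cos(a)]); vv=np.array([0,s*np.cos(a),-np.sin(a)]); x=np.array([1.,0,0]); P=[]
        c=np.array([p[0],s*p[1],p[3] if len(p)>3 else .13])
        for d,rad in ((.038,.032),(-.038,.0335)):
            P+=[proj(cam,w3(c+ax*d+rad*(np.cos(t)*x+np.sin(t)*vv)),T) for t in np.linspace(0,6.28,30)]
        o=np.zeros(m.shape,np.uint8); cv2.fillPoly(o,[cv2.convexHull((np.array(P)*16).astype(np.int32))],1,shift=4); return o>0
    f=lambda p:-(mk(p)&m).sum()/(mk(p)|m).sum()
    c0=r+u*(.086-.034)+v*.022
    f0=-f([c0[0],abs(c0[1]),np.radians(40),c0[2]])
    for a in np.radians([5,20,40]):
      for dz in (-.01,.01):
        p0=np.array([c0[0],abs(c0[1]),a,c0[2]+dz]); sx=np.vstack([p0]+[p0+e for e in np.diag([.008,.008,.2,.01])])
        q=minimize(f,p0,method='Nelder-Mead',options=dict(initial_simplex=sx,maxiter=100))
        if best is None or q.fun<best.fun: best=q
    p=best.x; print(cam,'peg',i,s,'p',round(ds[0]['p'],2),'pix',m.sum(),'iou',round(-best.fun,3),'seated iou',round(f0,3),'x y z mm',(p[[0,1,3]]*1000).round(1),'tilt',np.degrees(p[2]).round(1),'expected',(np.array([c0[0],abs(c0[1]),c0[2]])*1000).round(1))
E
python3 - <<'E'
from h import *
T=camT('wrist')
for c in ['scene','top','wrist']:
    snap(c,c+'18')
    for i in (0,2): fitcup(c,i,1,T if c=='wrist' else None)
to(.56,.42,.27,85)
E
```

```text
scene 0 1 no mask
scene peg 2 1 p 0.19 pix 986 iou 0.96 seated iou 0.795 x y z mm [ 86.7  59.4 120.5] tilt 25.0 expected [ 95.   62.3 125.7]
top 0 1 no mask
top 2 1 no mask
wrist 0 1 no mask
wrist 2 1 no mask
to (0.56, 0.42, 0.27) shift [ 178.1 -147.3    7.4] turn -90.4 | phi now -5.4 tcp [0.6899 0.2289 0.2774] F [ 0.8 -0.4 -0.3] t 43.6 gap 1.0
```

```bash
python3 - <<'E'
from h import *
to(*rk(.093,.0),.275,-5.2)
E
```

```text
to (np.float64(0.6656172490712852), np.float64(-0.007428829958393554), 0.275) shift [-237.5   -2.     2.4] turn -0.2 | phi now -5.4 tcp [0.6899 0.2289 0.2774] F [ 0.8 -0.4 -0.3] t 43.6 gap 1.0
```

Request:
step_arm(
  targets="-50 -1 0 0;-100 -1 0 0;-150 -2 0 0;-200 -2 0 0;-237 -2 0 0;-237 -2 0 0;-237 -2 40 0;-237 -2 80 0;-237 -2 112 0;-237 -2 122 0;-237 -2 122 0",
  gripper=1,
)

```text
t: 44.7
tcp_pos: [0.6648, -0.0057, 0.1538]
tool_rot: [0.739, 0.674, -0.001, -0.001]
force: [0.1, -0.7, 1.1]
finger_gap: -0.002
gripper_force: 0.0
```

Request:
step_arm(
  targets="8 0 0 0;16 0 0 0;20 0 0 0;20 0 0 0",
)

```text
t: 45.1
tcp_pos: [0.6682, 0.0144, 0.1568]
tool_rot: [0.739, 0.674, 0.001, 0.001]
force: [-0.5, 0.3, 0.7]
finger_gap: -0.007
gripper_force: 0.0
```

Request:
step_arm(
  targets="5 0 0 0;10 0 0 0;10 0 0 0",
)

```text
t: 45.4
tcp_pos: [0.6685, 0.024, 0.1554]
tool_rot: [0.739, 0.673, 0.0, -0.0]
force: [-0.3, -0.5, -0.7]
finger_gap: 0.0
gripper_force: 0.0
```

```bash
python3 - <<'E'
from h import *
s=manip.sense(); q=s['tcp_pos'][:2]-RC; print(q@RX,q@RY,s['tcp_pos'],s['force'])
E
```

```text
0.09300873798657693 0.0315405705651141 [0.66848455 0.02398114 0.15541709] [-0.32082303 -0.51548617 -0.72647208]
```

Request:
step_arm(
  targets="3 0 0 0;6 0 0 0;6 0 0 0",
)

```text
t: 45.7
tcp_pos: [0.669, 0.0296, 0.1552]
tool_rot: [0.739, 0.673, -0.0, -0.0]
force: [0.1, 0.6, -0.3]
finger_gap: 0.0
gripper_force: 0.0
```

Request:
step_arm(
  targets="3 0 0 0;6 0 0 0;6 0 0 0",
)

```text
t: 46.0
tcp_pos: [0.6695, 0.033, 0.1556]
tool_rot: [0.739, 0.674, -0.002, 0.001]
force: [-0.4, -6.1, 1.6]
finger_gap: -0.004
gripper_force: 2.7
```

Request:
step_arm(
  targets="-10 0 0 0;-25 0 0 0;-25 0 -40 0;-25 0 -80 0;-25 0 -120 0;25 0 -120 0;75 0 -120 0;125 0 -120 0;175 0 -120 0;225 0 -120 0;225 0 -120 0",
  gripper=0,
)

```text
t: 47.1
tcp_pos: [0.6899, 0.2657, 0.2747]
tool_rot: [0.737, 0.676, 0.001, -0.001]
force: [-0.7, -0.3, -1.1]
finger_gap: 0.999
gripper_force: 0.0
```

```bash
python3 - <<'E'
from h import *
T=camT('wrist')
for c in ['scene','top','wrist']:
    snap(c,c+'19'); TT=T if c=='wrist' else None
    for i in (0,2):
        r,u,v=peg(i,1); print(c,i,'expect px',np.round(proj(c,w3(r+u*.07+v*.02),TT)))
        fitcup(c,i,1,TT)
    for q in ['cup1_mid','cup1_seat']: print(q,[(round(d['p'],2),np.round(d['position']).tolist()) for d in manip.mark_of(c,q)])
to(.56,.42,.27,85)
E
```

```text
scene 0 expect px [288. 144.]
scene 0 1 no mask
scene 2 expect px [298. 207.]
scene 2 1 no mask
cup1_mid [(0.43, [402.0, 141.0]), (0.43, [413.0, 167.0])]
cup1_seat [(0.18, [143.0, 198.0])]
top 0 expect px [215. 219.]
top 0 1 no mask
top 2 expect px [222. 147.]
top 2 1 no mask
cup1_mid []
cup1_seat []
wrist 0 expect px [ 98. 351.]
wrist peg 0 1 p 0.63 pix 64 iou 0.115 seated iou 0.014 x y z mm [-89.7  13.1 171.8] tilt 72.2 expected [-95.   62.3 125.7]
wrist 2 expect px [260. 350.]
wrist 2 1 no mask
cup1_mid [(0.59, [46.0, 42.0])]
cup1_seat [(0.65, [22.0, 33.0]), (0.48, [261.0, 340.0])]
to (0.56, 0.42, 0.27) shift [ 147.8 -145.     5.3] turn -90.4 | phi now -5.4 tcp [0.6906 0.2593 0.2753] F [-0.  -0.2  0.9] t 48.15 gap 1.0
```

```bash
python3 - <<'E'
from h import *
np.set_printoptions(precision=4,suppress=True,linewidth=200)
T=camT('wrist')
q=at_z('wrist',(261,340),.153,T)[:2]-RC; print('seat wrist',q@RX,q@RY,'exp y .0826')
a=cv2.imread('pics/s15.png',0).astype(int);b=cv2.imread('pics/scene19.png',0).astype(int)
d=np.abs(a-b)[170:240,260:325]>25; print(d.sum()); ys,xs=np.nonzero(d); 
if len(xs): print(xs.min()+260,xs.max()+260,ys.min()+170,ys.max()+170)
# edge alignment score of seated-model outlines for tilt/along hypotheses
def score(img,cam,i,T=None):
    g=cv2.GaussianBlur(img,(0,0),1.0).astype(float); gx=cv2.Sobel(g,cv2.CV_64F,1,0);gy=cv2.Sobel(g,cv2.CV_64F,0,1);m=np.hypot(gx,gy)
    res=[]
    r,u,v=peg(i,1)
    for dx in np.arange(-.012,.0121,.003):
     for dy in np.arange(-.008,.0121,.003):
      for dz in np.arange(-.006,.0301,.004):
       for a in np.radians([0,8,16,24,32,40,48]):
        ax=np.array([0,np.sin(a),np.cos(a)]);vv=np.array([0,np.cos(a),-np.sin(a)])
        fc=r+u*.090+v*.022+np.array([dx,dy,dz])
        P=np.array([proj(cam,w3(fc+.032*(np.cos(t)*np.array([1,0,0])+np.sin(t)*vv)),T) for t in np.linspace(0,6.28,25)[:-1]])
        res.append((cv2.remap(m.astype(np.float32),P[:,0].astype(np.float32).reshape(1,-1),P[:,1].astype(np.float32).reshape(1,-1),cv2.INTER_LINEAR).mean(),dx*1e3,dy*1e3,dz*1e3,np.degrees(a)))
    res.sort(reverse=True); return np.array(res[:4])
for n in ('s15','scene19'):
    im=cv2.imread(f'pics/{n}.png',0)
    for i in (0,2): print(n,i);print(score(im,'scene',i))
im=cv2.imread('pics/wrist19.png',0); print('wrist',score(im,'wrist',2,T))
E
```

```text
seat wrist 0.09553296408644149 0.09101118400227776 exp y .0826
2081
272 324 170 239
s15 0
[[207.8699  12.      -2.      10.      40.    ]
 [207.0179   6.       1.       6.      48.    ]
 [206.1214   9.       1.       6.      48.    ]
 [205.8328   9.       1.      10.      48.    ]]
s15 2
[[169.0486 -12.      -8.      10.      48.    ]
 [167.7104  -9.      -8.      14.      48.    ]
 [166.9202 -12.      -8.      14.      48.    ]
 [164.8979  -6.      -8.      18.      48.    ]]
scene19 0
[[257.9233   3.       1.       2.      40.    ]
 [257.5665  -0.       1.      -2.      40.    ]
 [253.1447   6.       1.       2.      40.    ]
 [252.4816   3.       1.      -2.      40.    ]]
scene19 2
[[188.8004  12.      -2.      18.      40.    ]
 [187.9739   9.      -2.      14.      40.    ]
 [187.4138   3.       1.       2.      40.    ]
 [187.3365  -0.       1.      -2.      40.    ]]
wrist [[101.4892   3.      10.      -6.       0.    ]
 [101.0092  -0.      10.      -2.      32.    ]
 [100.1564  -0.      10.      -2.      24.    ]
 [ 98.5735   9.      10.      -6.       0.    ]]
```

Request:
step_arm(
  targets="148 -145 0 -90;148 -145 0 -90;148 -145 0 -90;148 -145 0 -90;148 -145 0 -90;148 -145 0 -90;148 -145 0 -90;148 -145 0 -90;148 -145 0 -90;148 -145 0 -90;148 -145 0 -90;148 -145 0 -90",
)

```text
t: 49.35
tcp_pos: [0.5601, 0.4202, 0.2754]
tool_rot: [0.047, 0.999, 0.0, 0.0]
force: [-0.6, -0.9, 0.1]
finger_gap: 0.999
gripper_force: 0.0
```

```bash
cat >> h.py <<'E'
def face(name,cam,i,s=1,T=None):
    img=cv2.imread(f'pics/{name}.png',0)
    g=cv2.GaussianBlur(img,(0,0),1.0).astype(float); m=np.hypot(cv2.Sobel(g,cv2.CV_64F,1,0),cv2.Sobel(g,cv2.CV_64F,0,1)).astype(np.float32)
    res=[]; r,u,v=peg(i,s); t=np.linspace(0,6.28,25)[:-1]
    for dx in np.arange(-.009,.0091,.003):
     for dy in np.arange(-.008,.0101,.003):
      for dz in np.arange(-.006,.0301,.004):
       for a in np.radians([0,8,16,24,32,40,48]):
        vv=np.array([0,s*np.cos(a),-np.sin(a)]); fc=r+u*.090+v*.022+np.array([dx,s*dy,dz])
        P=np.array([proj(cam,w3(fc+.032*(np.cos(k)*np.array([1,0,0])+np.sin(k)*vv)),T) for k in t],np.float32)
        res.append((cv2.remap(m,P[:,0].reshape(1,-1),P[:,1].reshape(1,-1),cv2.INTER_LINEAR).mean(),dx*1e3,dy*1e3,dz*1e3,np.degrees(a)))
    res.sort(reverse=True); print(cam,i,s,np.array(res[:3]).round(1).tolist())
def circ(name,T,xy,cam='wrist',z=.08,r=.032):
    img=cv2.imread(f'pics/{name}.png',0)
    g=cv2.GaussianBlur(img,(0,0),1.0).astype(float); m=np.hypot(cv2.Sobel(g,cv2.CV_64F,1,0),cv2.Sobel(g,cv2.CV_64F,0,1)).astype(np.float32)
    res=[]; t=np.linspace(0,6.28,41)[:-1]
    for dx in np.arange(-.044,.0441,.002):
     for dy in np.arange(-.044,.0441,.002):
        P=np.array([proj(cam,[xy[0]+dx+r*np.cos(k),xy[1]+dy+r*np.sin(k),z],T) for k in t],np.float32)
        val=cv2.remap(m,P[:,0].reshape(1,-1),P[:,1].reshape(1,-1),cv2.INTER_LINEAR)
        res.append((np.minimum(val,150).mean(),xy[0]+dx,xy[1]+dy))
    res.sort(reverse=True); print('circle',np.array(res[:4]).round(3).tolist())
E
python3 - <<'E'
from h import *
to(.56,.42,.2,85)
T=camT('wrist'); snap('wrist','w20'); snap('top','t20')
circ('w20',T,(.56,.42)); circ('t20',None,(.56,.42),'top'); circ('t20',None,(.463,.418),'top'); circ('w20',T,(.463,.418))
E
```

```text
to (0.56, 0.42, 0.2) shift [ 0.1 -0.2 75.4] turn -0.4 | phi now 84.6 tcp [0.5601 0.4202 0.2754] F [-0.6 -0.9  0.1] t 49.35 gap 1.0
circle [[140.812, 0.56, 0.422], [137.8, 0.56, 0.424], [135.766, 0.558, 0.424], [134.91, 0.558, 0.422]]
circle [[150.0, 0.558, 0.42], [150.0, 0.558, 0.418], [150.0, 0.556, 0.42], [149.894, 0.556, 0.418]]
circle [[128.502, 0.461, 0.422], [128.239, 0.463, 0.42], [128.102, 0.463, 0.422], [127.614, 0.461, 0.42]]
circle [[143.847, 0.463, 0.422], [137.452, 0.461, 0.422], [130.542, 0.463, 0.424], [123.272, 0.461, 0.424]]
```

Request:
step_arm(
  targets="1 1 50 0;1 1 100 0;1 1 150 0;1 1 195 0;1 1 225 0;1 1 246 0;1 1 246 0;1 1 246 0",
)

```text
t: 50.25
tcp_pos: [0.5595, 0.4213, 0.0295]
tool_rot: [0.047, 0.999, 0.0, 0.0]
force: [-0.0, 1.1, 1.0]
finger_gap: 0.999
gripper_force: 0.0
```

Request:
step_arm(
  targets="0 0 0 0;0 0 0 0;0 0 0 0;0 0 0 0;0 0 0 0;0 0 0 0;0 0 0 0",
  gripper=1,
  squeeze=40,
)

```text
t: 50.95
tcp_pos: [0.5608, 0.422, 0.0319]
tool_rot: [0.047, 0.999, 0.001, 0.002]
force: [-0.1, 0.8, 6.4]
finger_gap: 0.752
gripper_force: 44.8
```

Request:
step_arm(
  targets="0 0 -50 0;0 0 -100 0;0 0 -150 0;0 0 -200 0;0 0 -205 0;0 0 -205 0",
)

```text
t: 51.55
tcp_pos: [0.5599, 0.4216, 0.2372]
tool_rot: [0.047, 0.999, 0.001, 0.002]
force: [0.1, 0.2, -1.0]
finger_gap: 0.753
gripper_force: 45.5
```

```bash
python3 - <<'E'
from h import *
to(*rk(0,.13),.235,-5.2)
E
```

```text
to (np.float64(0.5847822354257114), np.float64(0.13046497182007616), 0.235) shift [ -52.  -287.6    1.6] turn 89.8 | phi now 84.6 tcp [0.5599 0.4216 0.2372] F [ 0.1  0.2 -1. ] t 51.55 gap 0.75
```

Request:
step_arm(
  targets="-52 -288 0 90;-52 -288 0 90;-52 -288 0 90;-52 -288 0 90;-52 -288 0 90;-52 -288 0 90;-52 -288 0 90;-52 -288 0 90;-52 -288 0 90;-52 -288 0 90;-52 -288 0 90;-52 -288 0 90",
)

```text
t: 52.75
tcp_pos: [0.5822, 0.1294, 0.2316]
tool_rot: [0.739, 0.673, -0.002, -0.002]
force: [0.0, -0.1, -1.3]
finger_gap: 0.755
gripper_force: 45.5
```

```bash
python3 - <<'E'
from h import *
to(*rk(.001,.049),.155,-5.2)
E
```

```text
to (np.float64(0.5784368808283071), np.float64(0.04970770295198477), 0.155) shift [-79.7   4.2  76.7] turn -0.2 | phi now -5.4 tcp [0.5822 0.1294 0.2316] F [ 0.  -0.1 -1.3] t 52.75 gap 0.75
```

Request:
step_arm(
  targets="-40 2 0 0;-79 4 0 0;-79 4 0 0;-79 4 0 0;-79 4 25 0;-79 4 45 0;-79 4 65 0;-79 4 74 0;-79 4 78 0;-79 4 78 0",
)

```text
t: 53.75
tcp_pos: [0.5805, 0.0512, 0.156]
tool_rot: [0.739, 0.674, -0.0, -0.0]
force: [0.1, 0.5, -1.8]
finger_gap: 0.751
gripper_force: 45.6
```

Request:
step_arm(
  targets="0 0 4 0;0 0 8 0;0 0 8 0",
)

```text
t: 54.05
tcp_pos: [0.5806, 0.0505, 0.1483]
tool_rot: [0.739, 0.673, -0.0, -0.0]
force: [-0.5, -0.1, -1.4]
finger_gap: 0.75
gripper_force: 45.5
```

Request:
step_arm(
  targets="0 0 3 0;0 0 5 0;0 0 5 0",
)

```text
t: 54.35
tcp_pos: [0.5811, 0.0497, 0.1435]
tool_rot: [0.739, 0.673, -0.0, 0.001]
force: [0.7, -3.8, -2.3]
finger_gap: 0.753
gripper_force: 45.6
```

Request:
step_arm(
  targets="-4 0 0 0;-4 0 5 0;-4 0 5 0",
)

```text
t: 54.65
tcp_pos: [0.5804, 0.0455, 0.138]
tool_rot: [0.739, 0.673, -0.001, 0.001]
force: [-0.3, -3.8, 0.5]
finger_gap: 0.75
gripper_force: 45.6
```

Request:
step_arm(
  targets="0 0 0 0;0 0 0 0;0 0 0 0;0 0 0 0;0 0 0 0;0 0 0 0;0 0 0 0;0 0 0 0",
  gripper=0.1,
)

```text
t: 55.45
tcp_pos: [0.5803, 0.0466, 0.1384]
tool_rot: [0.739, 0.673, 0.0, -0.0]
force: [-1.0, -0.1, 0.0]
finger_gap: 0.9
gripper_force: 0.0
```

Request:
step_arm(
  targets="0 0 -10 0;0 0 -30 0;0 0 -60 0;0 0 -100 0;0 0 -135 0;40 0 -135 0;80 0 -135 0;120 0 -135 0;160 0 -135 0;160 0 -135 0",
)

```text
t: 56.45
tcp_pos: [0.5951, 0.2106, 0.2742]
tool_rot: [0.738, 0.675, 0.001, -0.0]
force: [0.4, -0.5, -0.1]
finger_gap: 0.9
gripper_force: 0.0
```

```bash
python3 - <<'E'
from h import *
snap('scene','s21')
for i in (0,1,2): face('s21','scene',i)
to(*rk(0,.088),.21,-5.2)
E
```

```text
scene 0 1 [[292.7, 3.0, 1.0, 2.0, 40.0], [291.5, 0.0, 1.0, -2.0, 40.0], [286.8, 6.0, 1.0, 6.0, 40.0]]
scene 1 1 [[163.0, 9.0, -8.0, 14.0, 48.0], [162.0, 6.0, -8.0, 10.0, 48.0], [160.7, -6.0, -5.0, -6.0, 48.0]]
scene 2 1 [[187.5, 9.0, -2.0, 14.0, 40.0], [187.3, 3.0, 1.0, 2.0, 40.0], [187.0, 0.0, 1.0, -2.0, 40.0]]
to (np.float64(0.5809756670574046), np.float64(0.08863782707820539), 0.21) shift [-120.3   -3.3   63.9] turn 0.1 | phi now -5.1 tcp [0.595  0.2081 0.2739] F [-0.9  0.1  0.2] t 56.5 gap 0.9
```

Request:
step_arm(
  targets="-40 -1 0 0;-80 -2 0 0;-119 -3 0 0;-119 -3 0 0;-119 -3 0 0;-119 -3 40 0;-119 -3 70 0;-119 -3 85 0;-119 -3 95 0;-119 -3 100 0;-119 -3 100 0",
  gripper=1,
)

```text
t: 57.6
tcp_pos: [0.5813, 0.0881, 0.1733]
tool_rot: [0.739, 0.673, -0.0, -0.0]
force: [-0.3, 0.7, -0.5]
finger_gap: 0.001
gripper_force: 0.0
```

Request:
step_arm(
  targets="0 0 4 0;0 0 8 0;0 0 8 0",
)

```text
t: 57.9
tcp_pos: [0.5815, 0.0879, 0.1658]
tool_rot: [0.739, 0.673, 0.001, 0.0]
force: [-0.5, 0.8, 4.2]
finger_gap: -0.002
gripper_force: 2.2
```

Request:
step_arm(
  targets="0 0 4 0;0 0 8 0;0 0 8 0",
)

```text
t: 58.2
tcp_pos: [0.5828, 0.09, 0.1587]
tool_rot: [0.74, 0.673, 0.003, -0.0]
force: [1.1, 7.6, 2.2]
finger_gap: 0.001
gripper_force: 3.9
```

Same signature as before. Retreat, check, and head for cup C.

Request:
step_arm(
  targets="0 0 -10 0;0 0 -40 0;0 0 -80 0;0 0 -117 0;50 0 -117 0;100 0 -117 0;150 0 -117 0;200 0 -117 0;200 0 -117 0",
  gripper=0,
)

```text
t: 59.1
tcp_pos: [0.5994, 0.2926, 0.2745]
tool_rot: [0.737, 0.676, 0.001, -0.0]
force: [-0.2, -0.3, -0.5]
finger_gap: 0.999
gripper_force: 0.0
```

```bash
python3 - <<'E'
from h import *
snap('scene','s22');snap('top','t22')
for i in (0,1,2): face('s22','scene',i)
circ('t22',None,(.463,.418),'top')
to(.463,.421,.275,-5.2)
E
```

```text
scene 0 1 [[228.0, 0.0, 1.0, -2.0, 40.0], [226.9, 3.0, 1.0, 2.0, 40.0], [224.4, 3.0, 1.0, -2.0, 40.0]]
scene 1 1 [[203.5, -3.0, 1.0, -2.0, 40.0], [202.5, -6.0, 1.0, -6.0, 40.0], [197.9, 0.0, 1.0, 2.0, 40.0]]
scene 2 1 [[190.4, 9.0, -2.0, 14.0, 40.0], [189.4, 0.0, 1.0, -2.0, 40.0], [189.2, 3.0, 1.0, 2.0, 40.0]]
circle [[26.956, 0.423, 0.38], [26.478, 0.425, 0.38], [26.256, 0.419, 0.378], [26.149, 0.421, 0.38]]
to (0.463, 0.421, 0.275) shift [ 120.4 -147.9   -0.9] turn -0.0 | phi now -5.2 tcp [0.5993 0.2876 0.2742] F [ 0.8 -0.7 -0.2] t 59.2 gap 1.0
```

Request:
step_arm(
  targets="35 -45 0 0;70 -90 0 0;105 -130 0 0;110 -147 0 0;110 -147 0 0;110 -147 0 0",
)

```text
t: 59.8
tcp_pos: [0.4639, 0.4089, 0.2748]
tool_rot: [0.739, 0.673, 0.0, 0.001]
force: [-0.2, -0.6, -0.5]
finger_gap: 1.0
gripper_force: 0.0
```

```bash
python3 - <<'E'
from h import *
T=camT('wrist'); snap('wrist','w23')
circ('w23',T,(.463,.421))
for d in manip.masks_of('wrist','cup1_mid'): print(round(d['p'],2),d['position'],at_z('wrist',d['position'],.06,T)[:2])
for d in manip.mark_of('wrist','cup1_mid'): print(round(d['p'],2),d['position'],at_z('wrist',d['position'],.042,T)[:2])
to(.463,.421,.275,-5.2)
E
```

```text
circle [[139.716, 0.463, 0.421], [136.863, 0.461, 0.421], [134.537, 0.461, 0.423], [132.797, 0.463, 0.423]]
0.67 [256.6, 157.8] [0.46217012 0.41972367]
to (0.463, 0.421, 0.275) shift [12.2 -3.5 -0.6] turn -0.3 | phi now -5.5 tcp [0.4653 0.4085 0.2745] F [-0.9 -0.4 -0. ] t 59.95 gap 1.0
```

Request:
step_arm(
  targets="13 -2 0 0;13 -2 45 0;13 -2 90 0;13 -2 135 0;13 -2 180 0;13 -2 220 0;13 -2 246 0;13 -2 246 0;13 -2 246 0",
)

```text
t: 60.85
tcp_pos: [0.4638, 0.4234, 0.0281]
tool_rot: [0.74, 0.673, 0.0, -0.0]
force: [0.4, 0.5, 0.6]
finger_gap: 0.997
gripper_force: 0.0
```

Request:
step_arm(
  targets="0 0 0 0;0 0 0 0;0 0 0 0;0 0 0 0;0 0 0 0;0 0 0 0;0 0 0 0",
  gripper=1,
  squeeze=40,
)

```text
t: 61.55
tcp_pos: [0.4646, 0.4242, 0.0308]
tool_rot: [0.739, 0.673, 0.002, 0.0]
force: [0.3, 0.2, 7.0]
finger_gap: 0.737
gripper_force: 44.6
```

Request:
step_arm(
  targets="0 0 -50 0;0 0 -100 0;0 0 -150 0;0 0 -200 0;0 0 -225 0;0 0 -225 0",
)

```text
t: 62.15
tcp_pos: [0.4651, 0.4247, 0.2591]
tool_rot: [0.739, 0.673, 0.006, 0.001]
force: [-0.4, 0.6, -2.0]
finger_gap: 0.737
gripper_force: 45.2
```

```bash
python3 - <<'E'
from h import *
to(*rk(.001,-.049),.255,-5.2)
E
```

```text
to (np.float64(0.5695548879689247), np.float64(-0.047888968112380324), 0.255) shift [-460.8  148.     2.3] turn -0.2 | phi now -5.4 tcp [0.4651 0.4247 0.2591] F [-0.4  0.6 -2. ] t 62.15 gap 0.74
```

Request:
step_arm(
  targets="-461 148 0 0;-461 148 0 0;-461 148 0 0;-461 148 0 0;-461 148 0 0;-461 148 0 0;-461 148 0 0;-461 148 0 0;-461 148 0 0;-461 148 0 0;-461 148 0 0;-461 148 0 0",
)

```text
t: 63.35
tcp_pos: [0.5659, -0.0499, 0.2515]
tool_rot: [0.74, 0.672, -0.001, -0.002]
force: [-0.1, 1.0, -1.7]
finger_gap: 0.739
gripper_force: 45.1
```

```bash
python3 - <<'E'
from h import *
to(*rk(.002,-.045),.155,-5.2)
T=camT('wrist');snap('wrist','w24')
E
```

```text
to (np.float64(0.5709133026883318), np.float64(-0.04399606309811422), 0.155) shift [ 6.2  4.8 96.5] turn -0.3 | phi now -5.5 tcp [ 0.5659 -0.0499  0.2515] F [-0.1  1.  -1.7] t 63.35 gap 0.74
```

Request:
step_arm(
  targets="6 4 0 0;6 4 0 0;6 4 30 0;6 4 60 0;6 4 80 0;6 4 92 0;6 4 97 0;6 4 97 0",
)

```text
t: 64.2
tcp_pos: [0.5719, -0.0435, 0.1562]
tool_rot: [0.739, 0.674, -0.0, -0.0]
force: [0.3, 0.0, -0.9]
finger_gap: 0.729
gripper_force: 45.2
```

Request:
step_arm(
  targets="0 0 4 0;0 0 8 0;0 0 8 0",
)

```text
t: 64.5
tcp_pos: [0.5718, -0.0441, 0.1484]
tool_rot: [0.739, 0.673, 0.0, 0.0]
force: [-0.8, 0.2, -2.3]
finger_gap: 0.739
gripper_force: 45.2
```

Request:
step_arm(
  targets="0 0 3 0;0 0 5 0;0 0 5 0",
)

```text
t: 64.8
tcp_pos: [0.5719, -0.0432, 0.1434]
tool_rot: [0.74, 0.673, 0.001, -0.0]
force: [0.2, 3.6, -1.2]
finger_gap: 0.742
gripper_force: 45.2
```

Contact from the peg, mirrored (+y force). Inward, a little deeper, release.

Request:
step_arm(
  targets="4 0 0 0;4 0 5 0;4 0 5 0",
)

```text
t: 65.1
tcp_pos: [0.5718, -0.0389, 0.1378]
tool_rot: [0.74, 0.673, 0.0, -0.001]
force: [0.1, 4.5, -0.3]
finger_gap: 0.735
gripper_force: 45.2
```

Request:
step_arm(
  targets="0 0 0 0;0 0 0 0;0 0 0 0;0 0 0 0;0 0 0 0;0 0 0 0;0 0 0 0;0 0 0 0",
  gripper=0.1,
)

```text
t: 65.9
tcp_pos: [0.5722, -0.0401, 0.1383]
tool_rot: [0.739, 0.673, -0.0, 0.0]
force: [-0.6, 0.4, -1.0]
finger_gap: 0.899
gripper_force: 0.0
```

Request:
step_arm(
  targets="0 0 -10 0;0 0 -30 0;0 0 -60 0;0 0 -100 0;0 0 -135 0;-40 0 -135 0;-80 0 -135 0;-120 0 -135 0;-160 0 -135 0;-160 0 -135 0",
)

```text
t: 66.9
tcp_pos: [0.5572, -0.2046, 0.2742]
tool_rot: [0.741, 0.671, -0.0, 0.002]
force: [-0.3, -0.4, 0.2]
finger_gap: 0.901
gripper_force: 0.0
```

```bash
python3 - <<'E'
from h import *
snap('scene','s25')
for i in (0,1,2): face('s25','scene',i)
face('s25','scene',1,-1)
to(*rk(0.002,-.084),.21,-5.2)
E
```

```text
scene 0 1 [[268.2, 0.0, 1.0, -2.0, 40.0], [267.0, 3.0, 1.0, 2.0, 40.0], [263.7, -3.0, 1.0, -6.0, 40.0]]
scene 1 1 [[217.9, -3.0, 1.0, -2.0, 40.0], [216.4, -6.0, 1.0, -6.0, 40.0], [212.6, 0.0, 1.0, 2.0, 40.0]]
scene 2 1 [[192.7, 9.0, -2.0, 14.0, 40.0], [191.5, 0.0, 1.0, -2.0, 40.0], [191.0, 3.0, 1.0, 2.0, 40.0]]
scene 1 -1 [[123.7, 9.0, 4.0, -2.0, 48.0], [123.6, 6.0, 4.0, -6.0, 48.0], [120.7, 6.0, 4.0, -2.0, 48.0]]
to (np.float64(0.5673786320606183), np.float64(-0.08283555464413707), 0.21) shift [119.5  -1.4  63.9] turn -0.4 | phi now -5.6 tcp [ 0.557  -0.2019  0.274 ] F [-0.4  1.  -0.4] t 66.95 gap 0.89
```

Request:
step_arm(
  targets="40 0 0 0;80 -1 0 0;119 -1 0 0;119 -1 0 0;119 -1 0 0;119 -1 40 0;119 -1 70 0;119 -1 85 0;119 -1 95 0;119 -1 100 0;119 -1 100 0",
  gripper=1,
)

```text
t: 68.05
tcp_pos: [0.5674, -0.0813, 0.1733]
tool_rot: [0.74, 0.673, -0.0, 0.0]
force: [0.1, 1.1, -0.2]
finger_gap: 0.0
gripper_force: 0.0
```

Request:
step_arm(
  targets="0 0 4 0;0 0 8 0;0 0 8 0",
)

```text
t: 68.35
tcp_pos: [0.5678, -0.0812, 0.1658]
tool_rot: [0.739, 0.673, 0.0, 0.001]
force: [-0.5, -1.3, 5.1]
finger_gap: 0.002
gripper_force: 2.4
```

Request:
step_arm(
  targets="0 0 4 0;0 0 7 0;0 0 7 0",
)

```text
t: 68.65
tcp_pos: [0.5693, -0.0838, 0.16]
tool_rot: [0.739, 0.674, -0.0, 0.004]
force: [-1.2, -7.2, 2.4]
finger_gap: 0.002
gripper_force: 3.8
```

Retreat up and well out of view, then check everything.

Request:
step_arm(
  targets="0 0 -10 0;0 0 -40 0;0 0 -80 0;0 0 -120 0;-50 0 -120 0;-100 0 -120 0;-150 0 -120 0;-200 -30 -120 0;-230 -60 -120 0;-250 -100 -120 0;-250 -100 -120 0",
)

```text
t: 69.75
tcp_pos: [0.4399, -0.3216, 0.2782]
tool_rot: [0.741, 0.671, -0.001, -0.002]
force: [1.1, 0.1, 0.3]
finger_gap: 0.004
gripper_force: 0.0
```

```bash
python3 - <<'E'
from h import *
snap('scene','s26'); snap('top','t26')
for c,n in (('scene','s26'),('top','t26')):
    for i,s in ((0,1),(1,1),(2,1),(1,-1)): face(n,c,i,s)
for q in ('bent1_mid','bent2_mid','cup1_mid'): print(q,[(round(d['p'],2),at_z('scene',d['position'],.06)[:2].round(3)) for d in manip.masks_of('scene',q)])
print([(at_z('top',d['position'],.028)[:2]-RC)@RY for d in manip.mark_of('top','tray_front')])
to(.5,-.3,.27)
E
```

```text
scene 0 1 [[245.8, 0.0, 1.0, -2.0, 40.0], [243.9, 3.0, 1.0, 2.0, 40.0], [242.5, -3.0, 1.0, -6.0, 40.0]]
scene 1 1 [[206.6, -3.0, 1.0, -2.0, 40.0], [205.1, -6.0, 1.0, -6.0, 40.0], [201.3, 0.0, 1.0, 2.0, 40.0]]
scene 2 1 [[192.5, 9.0, -2.0, 14.0, 40.0], [191.5, 0.0, 1.0, -2.0, 40.0], [191.1, 3.0, 1.0, 2.0, 40.0]]
scene 1 -1 [[171.7, -3.0, -8.0, -6.0, 0.0], [171.4, 3.0, -8.0, 6.0, 0.0], [171.0, 6.0, -8.0, 10.0, 0.0]]
top 0 1 [[156.3, 0.0, -2.0, 10.0, 40.0], [155.1, 0.0, -2.0, 6.0, 40.0], [154.7, 0.0, -2.0, 14.0, 40.0]]
top 1 1 [[153.9, -3.0, -2.0, 6.0, 40.0], [152.8, -3.0, -2.0, 10.0, 40.0], [152.6, -6.0, -2.0, 10.0, 40.0]]
top 2 1 [[211.1, 0.0, -2.0, 2.0, 40.0], [209.5, 0.0, -2.0, 6.0, 40.0], [205.8, 3.0, -2.0, -6.0, 40.0]]
top 1 -1 [[141.5, 3.0, -8.0, 22.0, 0.0], [141.2, 0.0, -8.0, 30.0, 0.0], [141.0, 3.0, -8.0, 26.0, 0.0]]
bent1_mid [(0.56, array([ 0.443, -0.322]))]
bent2_mid [(0.71, array([ 0.576, -0.324]))]
cup1_mid [(0.94, array([ 0.513, -0.042])), (0.51, array([ 0.583, -0.323]))]
[np.float64(-0.11549124745059317), np.float64(-0.015104731332898049)]
to (0.5, -0.3, 0.27) shift [24.4 52.4  8.5] turn None | phi now -5.2 tcp [ 0.4456 -0.3195  0.2785] F [ 0.4  0.9 -0.2] t 70.05 gap -0.0
```

```bash
python3 - <<'E'
from h import *
fitcup('scene',1,-1)
snap('top','t27'); fitcup('top',1,-1); fitcup('top',0,1); fitcup('top',1,1);fitcup('top',2,1)
def wide(name,cam,i,s):
    img=cv2.imread(f'pics/{name}.png',0)
    g=cv2.GaussianBlur(img,(0,0),1.0).astype(float); m=np.hypot(cv2.Sobel(g,cv2.CV_64F,1,0),cv2.Sobel(g,cv2.CV_64F,0,1)).astype(np.float32)
    r,u,v=peg(i,s); t=np.linspace(0,6.28,25)[:-1]
    for a in np.radians([0,10,20,30,40,50]):
     b=(0,)
     for dx in np.arange(-.009,.0091,.003):
      for dy in np.arange(-.03,.0121,.003):
        vv=np.array([0,s*np.cos(a),-np.sin(a)]); fc=r+u*.090+v*.022+np.array([dx,s*dy,0])
        P=np.array([proj(cam,w3(fc+.032*(np.cos(k)*np.array([1,0,0])+np.sin(k)*vv))) for k in t],np.float32)
        b=max(b,(float(np.minimum(200,cv2.remap(m,P[:,0].reshape(1,-1),P[:,1].reshape(1,-1),cv2.INTER_LINEAR)).mean()),dx*1e3,dy*1e3))
     print(cam,i,s,np.degrees(a).round(),np.round(b,1))
wide('s26','scene',1,-1);wide('t26','top',1,-1)
E
```

```text
scene peg 1 -1 p 0.94 pix 878 iou 0.917 seated iou 0.712 x y z mm [ -9.8  54.7 120.3] tilt 31.8 expected [  0.   62.3 125.7]
top peg 1 -1 p 0.78 pix 754 iou 0.965 seated iou 0.784 x y z mm [ -2.   55.6 132.1] tilt 16.0 expected [  0.   62.3 125.7]
top 0 1 no mask
top 1 1 no mask
top 2 1 no mask
scene 1 -1 0.0 [168.8  -6.  -12. ]
scene 1 -1 10.0 [166.9  -3.  -12. ]
scene 1 -1 20.0 [156.5  -3.  -12. ]
scene 1 -1 30.0 [143.8  -3.  -18. ]
scene 1 -1 40.0 [126.1  -3.  -21. ]
scene 1 -1 50.0 [130.3   0.    3. ]
top 1 -1 0.0 [117.2   6.   -6. ]
top 1 -1 10.0 [117.6   6.   -9. ]
top 1 -1 20.0 [110.   6.  -9.]
top 1 -1 30.0 [111.2   6.  -15. ]
top 1 -1 40.0 [97. -9.  3.]
top 1 -1 50.0 [98.7 -9.   6. ]
```

```bash
python3 - <<'E'
from h import *
to(*rk(.002,-.003),.275,-5.2)
E
```

```text
to (np.float64(0.5747198710566386), np.float64(-0.0021689183562434715), 0.275) shift [328.9 100.    3.3] turn -0.2 | phi now -5.4 tcp [ 0.4444 -0.3203  0.2783] F [ 0.  -0.4  0.4] t 70.6 gap -0.0
```

Request:
step_arm(
  targets="48 14 0 0;96 29 0 0;144 43 0 0;192 58 0 0;240 73 0 0;288 88 0 0;328 98 0 0;328 98 0 0;328 98 0 0;328 98 40 0;328 98 80 0;328 98 80 0",
)

```text
t: 71.8
tcp_pos: [0.5682, -0.0039, 0.1936]
tool_rot: [0.74, 0.672, -0.004, -0.005]
force: [-0.4, 0.2, 0.4]
finger_gap: -0.001
gripper_force: 0.0
```

```bash
python3 - <<'E'
from h import *
to(*rk(.002,-.003),.165,-5.2); to(*rk(.002,-.034),.165,-5.2)
E
```

```text
to (np.float64(0.5747198710566386), np.float64(-0.0021689183562434715), 0.165) shift [ 2.3  6.7 28.5] turn -0.3 | phi now -5.5 tcp [ 0.5682 -0.0039  0.1936] F [-0.4  0.2  0.4] t 71.8 gap -0.0
to (np.float64(0.5719102610705074), np.float64(-0.033041334713338553), 0.165) shift [-28.7   6.9  28.5] turn -0.3 | phi now -5.5 tcp [ 0.5682 -0.0039  0.1936] F [-0.4  0.2  0.4] t 71.8 gap -0.0
```

Request:
step_arm(
  targets="2 5 15 0;2 5 30 0;2 5 32 0;-6 5 32 0;-14 5 32 0;-14 5 32 0",
)

```text
t: 72.4
tcp_pos: [0.5772, -0.019, 0.1676]
tool_rot: [0.74, 0.673, 0.001, 0.001]
force: [0.3, 0.9, 1.1]
finger_gap: -0.001
gripper_force: 0.0
```

Request:
step_arm(
  targets="-4 0 0 0;-8 0 0 0;-8 0 0 0",
)

```text
t: 72.7
tcp_pos: [0.5757, -0.0259, 0.1666]
tool_rot: [0.74, 0.673, 0.0, 0.0]
force: [0.1, 0.9, -0.2]
finger_gap: 0.002
gripper_force: 0.0
```

Request:
step_arm(
  targets="-3 0 0 0;-6 0 0 0;-6 0 0 0",
)

```text
t: 73.0
tcp_pos: [0.575, -0.0316, 0.1663]
tool_rot: [0.74, 0.673, -0.0, 0.0]
force: [-0.5, 0.3, 0.9]
finger_gap: 0.001
gripper_force: 0.0
```

Request:
step_arm(
  targets="-3 0 0 0;-6 0 0 0;-6 0 0 0",
)

```text
t: 73.3
tcp_pos: [0.5745, -0.0377, 0.1663]
tool_rot: [0.74, 0.673, -0.0, 0.0]
force: [0.2, -1.1, -0.3]
finger_gap: 0.003
gripper_force: 0.0
```

```bash
python3 - <<'E'
from h import *
s=manip.sense(); q=s['tcp_pos'][:2]-RC; print(q@RX,q@RY,s['tcp_pos'],s['force'])
snap('scene','s28');fitcup('scene',1,-1)
E
```

```text
0.004978026209465887 -0.03837936275235004 [ 0.57447912 -0.03767258  0.16633462] [ 0.19583255 -1.14148289 -0.27725506]
scene peg 1 -1 p 0.74 pix 798 iou 0.873 seated iou 0.777 x y z mm [-17.9  60.3 100.7] tilt 60.1 expected [  0.   62.3 125.7]
```

Request:
step_arm(
  targets="-3 0 0 0;-5 0 0 0;-5 0 0 0",
)

```text
t: 73.75
tcp_pos: [0.574, -0.0426, 0.1664]
tool_rot: [0.74, 0.673, 0.0, 0.0]
force: [0.1, -0.1, 0.1]
finger_gap: 0.0
gripper_force: 0.0
```

Request:
step_arm(
  targets="-2 0 0 0;-4 0 0 0;-4 0 0 0",
)

```text
t: 74.05
tcp_pos: [0.5739, -0.046, 0.1666]
tool_rot: [0.74, 0.673, 0.001, 0.0]
force: [0.3, 2.5, 1.5]
finger_gap: -0.001
gripper_force: 1.2
```

Request:
step_arm(
  targets="-2 0 0 0;-4 0 0 0;-4 0 0 0",
)

```text
t: 74.35
tcp_pos: [0.5737, -0.0475, 0.1671]
tool_rot: [0.74, 0.673, 0.002, -0.001]
force: [1.7, 10.2, 5.3]
finger_gap: 0.005
gripper_force: 4.8
```

Request:
step_arm(
  targets="10 0 0 0;30 0 0 0;30 0 -40 0;30 0 -80 0;30 0 -110 0;70 -30 -110 0;110 -60 -110 0;150 -90 -110 0;190 -120 -110 0;230 -140 -110 0;270 -150 -110 0;310 -160 -110 0",
)

```text
t: 75.55
tcp_pos: [0.442, 0.2745, 0.2763]
tool_rot: [0.739, 0.673, -0.0, 0.001]
force: [0.7, -0.4, 0.4]
finger_gap: 0.002
gripper_force: 0.0
```

Request:
step_arm(
  targets="45 0 0 0;90 0 0 0;130 0 0 0;130 0 0 0",
)

```text
t: 75.95
tcp_pos: [0.4553, 0.407, 0.2758]
tool_rot: [0.738, 0.675, 0.001, 0.0]
force: [-0.1, -0.2, -0.2]
finger_gap: 0.004
gripper_force: 0.0
```

```bash
python3 - <<'E'
from h import *
snap('scene','s29'); snap('top','t29')
for c,n in (('scene','s29'),('top','t29')):
    for i,s in ((0,1),(1,1),(2,1),(1,-1)): face(n,c,i,s)
fitcup('top',1,-1)
d=[np.abs(cv2.imread(f'pics/{a}.png',0).astype(int)-cv2.imread(f'pics/{b}.png',0))[120:250,180:262] for a,b in (('s26','s29'),)][0]; print((d>40).sum())
to(.5,0,.3)
E
```

```text
scene 0 1 [[228.9, 0.0, 1.0, -2.0, 40.0], [227.3, 3.0, 1.0, 2.0, 40.0], [225.5, -3.0, 1.0, -6.0, 40.0]]
scene 1 1 [[206.6, -3.0, 1.0, -2.0, 40.0], [205.1, -6.0, 1.0, -6.0, 40.0], [201.3, 0.0, 1.0, 2.0, 40.0]]
scene 2 1 [[192.4, 9.0, -2.0, 14.0, 40.0], [191.2, 0.0, 1.0, -2.0, 40.0], [190.6, 3.0, 1.0, 2.0, 40.0]]
scene 1 -1 [[185.9, 3.0, -2.0, 14.0, 40.0], [185.8, 0.0, -2.0, 10.0, 40.0], [185.8, -3.0, -2.0, 6.0, 40.0]]
top 0 1 [[154.6, 0.0, -2.0, 10.0, 40.0], [153.5, 0.0, -2.0, 6.0, 40.0], [153.1, 0.0, -2.0, 14.0, 40.0]]
top 1 1 [[150.3, -3.0, -2.0, 6.0, 40.0], [149.4, -6.0, -2.0, 10.0, 40.0], [149.3, -3.0, -2.0, 10.0, 40.0]]
top 2 1 [[200.5, 0.0, -2.0, 2.0, 40.0], [199.0, 0.0, -2.0, 6.0, 40.0], [195.7, 3.0, -2.0, -6.0, 40.0]]
top 1 -1 [[138.9, -9.0, -2.0, 30.0, 40.0], [137.0, -9.0, -2.0, 26.0, 40.0], [135.9, -6.0, 1.0, 2.0, 40.0]]
top peg 1 -1 p 0.72 pix 807 iou 0.924 seated iou 0.891 x y z mm [ -0.   60.7 108.8] tilt 36.5 expected [  0.   62.3 125.7]
1524
to (0.5, 0, 0.3) shift [-395.5   82.8  -23.4] turn None | phi now -5.4 tcp [0.4547 0.4015 0.2759] F [ 0.4 -0.7  0.4] t 76.15 gap 0.0
```

```bash
python3 -c "
from station import manip
print(manip.sign_off())"
```

```text
the job is handed in; nothing more can be done
None
```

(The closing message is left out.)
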